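Fit the splined drive yoke to the gear unit

TASK

Fit the drive yoke to the gear unit in the fixture: pull the white protective cap off the upright splined shaft and put it in the cardboard box with the other used caps, then take the larger of the two forked yokes (the one with the six-toothed bore) from the black parts tray, set its bore on the shaft while you hold it, and push it down, rocking it about the shaft until the teeth mesh, past the rubber ring until it sits fully home on the shoulder; then let go. Do not knock the sensor post beside the shaft, and leave the other three parts in the tray where they are.

Things in the scene. Friction and masses are not known exactly. Their poses are not given: they have to be found in the camera images.
- shaft_seat (a point): Upright steel output shaft of the grey gear unit, fixed, cannot turn. This point is on its axis at the face of its shoulder (44 mm across), 123 mm above the bench; z up. Six straight teeth, 6 mm wide, 26 mm root, 34 mm outside, ends chamfered, 14 to 38 mm above the face, every 60 degrees, but standing at any angle: this frame does not tell which. The cap covers it at the start.
- shaft_tip (a point): Top of the shaft, on its axis, 46 mm above the shoulder face. The topmost 8 mm is a plain pilot, 24 mm across, tapering to 19 mm, which enters the bore before the teeth meet. Below the teeth the root is plain, 26 mm across, and carries a black rubber ring 8 to 12 mm above the face; the bore must be pushed over it.
- fixture: Fixed plate with the gear unit; place and yaw vary. Origin on the bench under the shaft, z up. Plate 160 x 160 mm, top at 20 mm, tongue to x = +115 mm for the sensor post; housing 98 x 98 mm, 107 mm high; bearing cover 76 mm across, 117 mm high; on -x a stub out to 97 mm, up to 94 mm high; clamp handles at x = 30, y = +-90 mm, up to 115 mm high.
- sensor_post: Fixed 20 x 20 mm aluminium upright on the fixture's plate, 98 mm from the shaft's axis on the fixture's +x side; its top is 270 mm above the bench. Origin at its foot, 20 mm above the bench; its -x axis points at the shaft. Not to be knocked.
- sensor_tip (a point): Tip of the brass part-present sensor, a bar of 12 mm diameter (collar 19 mm at the post) that reaches level from the post towards the shaft: 137 mm above the bench, ending 39 mm from the shaft's axis. Not to be knocked.
- cap_center (a point): White plastic protective cap, on the shaft at the start: an upside-down cup, 45 mm outside, 39 mm inside, 55 mm high, closed on top, 30 g. This point is its centre, half-way up. It stands loosely on the shoulder; raise it straight up 50 mm to clear the shaft.
- cap_box: Open cardboard box for used caps, fixed, left or right of the fixture. Origin at the centre of its underside; 200 (x) x 160 (y) x 55 mm high, walls and floor 4 mm. Two used caps lie in its -x half; the +x half is empty.
- yoke_center (a point): The drive yoke to be fitted: steel fork 85 mm high, 0.4 to 0.7 kg, standing boss down in the tray. This point is on its axis, half-way up. Two ears with flat outer faces at y = +-25 mm (inner +-14 mm), 30 mm wide along x, from 40 to 85 mm above its lower face, 16 mm cross holes 70 mm up. Grip it across the outer faces, 50 mm.
- yoke_bore (a point): Centre of the yoke's lower face, on the axis, 42.5 mm below yoke_center; same axes. Round boss 50 mm across, 40 mm high, through bore with six teeth (27.6 mm between them) and six grooves (8.4 mm wide, 36 mm across), chamfered mouth. One groove lies along x, the others every 60 degrees: they pass over the shaft's teeth with about 5 degrees of play. Home, it lies on the shoulder face.
- shaft_ring (a point): Centre of the black rubber ring, 10 mm above the shoulder face. The yoke slides freely over the teeth but its weight does not carry it past the ring: it stops about 13 mm short, and from there needs a push of roughly 6 to 15 N until it is home.
- tray: Black parts tray, fixed, on the other side of the fixture from the cap box. Origin at the centre of its underside; 200 x 200 x 30 mm, floor and walls 4 mm, four cells of about 95 mm (dividers on its x and y axes). One part stands in each cell; which one varies.
- small_yoke_center (a point): Not wanted: a smaller steel fork, 36 mm boss with plain round bore, 60 mm high, 35 mm across its ears; this point is its centre. Leave it.
- jaw_hub_center (a point): Not wanted: round dark steel coupling hub with three jaws, 55 mm across, 44 mm high; this point is its centre. Leave it.
- flange_hub_center (a point): Not wanted: steel flange hub, 64 mm disc 10 mm thick with a 40 mm boss, 42 mm high; this point is its centre. Leave it.
Mind the look-alikes: they are no part of the job. Leave any blue or green look-alike of the part that bears yoke_center alone. What is shaped like the part that bears cap_center but pink or yellow is not meant.

How it is judged:
By the outcome, as a careful person would: the job done as asked, in the order asked, and still so for the second after the job is handed in, with the robot touching nothing.
It also fails if it takes over 69 s, if anything falls off the work surface, if the arm or the gripper's body presses on something with over 40 N, if the wrist force passes 120 N, or if a joint passes its speed limit or range.

ROBOT

A 6-joint arm with a two-finger parallel gripper is mounted at the origin on the work surface. World frame = base frame: x ahead of the robot, y to its left, z up, the work surface at z = 0. Lengths are in m, angles in rad, forces in N, time in s.
With the tool pointing down it reaches from about 0.275 to 0.85 m from the base axis. Payload 5.2 kg.
Tool frame: the origin (TCP) lies between the finger pads; the fingertips stand 11 mm ahead of it and the grasp point (between the pads) lies 8 mm behind it; z points along the fingers, y is the direction in which the jaws open and shut (so a half turn about z gives the same grasp; the last joint's range is limited). The gripper opens to 85 mm and grips with 20 to 120 N. Pads are 22 mm wide; open, the fingers measure 114 mm over their backs; the gripper's body (76 mm by 85 mm) begins 54 mm behind the grasp point. The pads swing forward as they close: fully open they stand 13 mm farther back than shut.
Start: joints at [-1.32, 0.259, 1.535, -0, 1.348, -0.203], TCP at [0.241, -0.494, 0.21] pointing down, gripper open.
Joint ranges: [-3.14, 3.14], [-0.91, 2.08], [0.19, 2.58], [-1.22, 4.36], [0.22, 2.71], [-3.12, 3.12]. Speed limits (rad/s): [2.57, 2.57, 3.14, 3.14, 3.14, 3.14].

INTERFACE

Orientations are given as a rotation vector (axis times angle).
In Python, from cell import bot gives the robot as it stands.
- The arm moves only by the tool carry_out, never from a script. Its argument "targets" is a list of rows, each a list of 3 entries, a list of its own where there are three numbers: the turn, a rotation vector about the tool's x, y, z in rad, then the shift along the tool's x, y, z in units of 30 mm (1.0 is 30 mm), then the opening, from 0 (shut) to 1 (fully open). A call has 1 to 12 rows; each row is the pose to reach, as a shift and turn from the pose measured when the call began, along the tool's axes at that moment; what a row does not reach only later rows make up. A row lasts 1/8 s, in which the tool goes at most 62.5 mm and 10.7 degrees, less where a joint would pass 70% of its speed; a pose out of reach is approached as far as the arm can. A call with a gripper value outside its range is refused whole. The fingers move at their own pace and stop on an object; the grip force is fixed at half the most. Time passes only in rows, so rows that repeat a pose let the fingers close. It gives the time, the measured TCP pose, the force and the opening at its end, in the units of the state.
- bot.read_state(): the state, without advancing time (a new reading comes with each control period).
- bot.grab_frame(name): name is "scene" or "top" or "wrist"; returns a dict with "frame" (400x640x3 uint8, red, green, blue), "depth" (400x640 float32, m along the optical axis (not along the pixel's ray), 0 where there is no reading), "vertical_fov" (degrees; the focal length in pixels is half the picture's height over the tangent of half this angle, whatever the lens; pixels are square), "cx", "cy" (the principal point, pixels), "extrinsics" (4x4, takes a point from camera to world coordinates). Camera axes: x right, y down, z forward; pixel columns grow to the right and rows downward; lengths in m; the calibration is good to about 2 mm. A picture is of the moment at which its call begins.
- bot.close_job(): hands the job in, once; it reports no verdict.
The state is a dict: "clock": time; "joints": joint angles; "dq": joint speeds; "effort": joint torques, N m; "eef_pos": TCP position; "ee_rot": TCP orientation; "contact_force": force on the tool from outside, world axes, zero at the start; "moment": the same for the moment, N m; "finger_gap": finger opening in m.
Only numpy, scipy, OpenCV 4.12 (cv2) and the standard library are available. Lean on these libraries where they do the work, as an engineer would, in place of code of your own. Each camera call takes 0.05 s, during which the arm holds its last target.

## Working session

There is one attempt and no reset: what is moved stays moved. The work goes in short steps, Python scripts to look and compute and a tool call to move; the robot and the scene stay as the last step left them, time stands still between calls to the robot, and variables do not carry over. Pictures are saved under pics/ and viewed, and the job is handed in when it is done.

Besides the shell and the picture viewer there is one more tool, called after ">>>" in YAML: its name, and indented under it one key for each argument. carry_out: Moves the arm, as the interface text tells. Its arguments: {"type":"object","properties":{"targets":{"type":"array"}},"required":["targets"]}

```bash
ls; mkdir -p pics; cat > h.py <<'E'
import numpy as np, cv2
from cell import bot
def grab(n,save=None):
    f=bot.grab_frame(n)
    if save: cv2.imwrite('pics/'+save,f['frame'][:,:,::-1])
    return f
def ray(f,u,v):
    fl=200/np.tan(np.radians(f['vertical_fov'])/2)
    T=np.array(f['extrinsics']); d=T[:3,:3]@np.array([(u-f['cx'])/fl,(v-f['cy'])/fl,1]); return T[:3,3],d
def onz(f,u,v,z):
    o,d=ray(f,u,v); return o+d*(z-o[2])/d[2]
def pt(f,u,v):
    o,d=ray(f,u,v); return o+d*f['depth'][int(round(v)),int(round(u))]
def cloud(f):
    fl=200/np.tan(np.radians(f['vertical_fov'])/2)
    v,u=np.mgrid[:400,:640]; z=f['depth']
    P=np.stack([(u-f['cx'])/fl*z,(v-f['cy'])/fl*z,z],-1); T=np.array(f['extrinsics'])
    return P@T[:3,:3].T+T[:3,3]
def proj(f,p):
    fl=200/np.tan(np.radians(f['vertical_fov'])/2)
    T=np.linalg.inv(np.array(f['extrinsics'])); q=T[:3,:3]@np.array(p)+T[:3,3]
    return q[0]/q[2]*fl+f['cx'],q[1]/q[2]*fl+f['cy']
E
python3 - <<'E'
from h import *
for n in('scene','top','wrist'):
    f=grab(n,n+'1.png'); np.savez('pics/'+n+'1.npz',**f); print(n,f['vertical_fov'],f['cx'],f['cy'],np.round(f['extrinsics'],3).tolist())
print(bot.read_state())
E
```

```text
pics
scene 49.715624812427194 315.9275351832134 196.4811555178096 [[-0.054, 0.705, -0.707, 1.216], [0.999, 0.034, -0.042, 0.037], [-0.006, -0.708, -0.706, 0.823], [0.0, 0.0, 0.0, 1.0]]
top 57.77276918620326 315.1014228769498 201.7490018277142 [[-0.026, -0.989, 0.145, 0.416], [-1.0, 0.028, 0.012, -0.001], [-0.016, -0.145, -0.989, 0.981], [0.0, 0.0, 0.0, 1.0]]
wrist 67.19260110004925 317.81000414742823 196.12768686444247 [[0.439, -0.853, -0.282, 0.314], [-0.899, -0.417, -0.137, -0.459], [-0.001, 0.313, -0.95, 0.373], [0.0, 0.0, 0.0, 1.0]]
{'clock': 0.15, 'joints': array([-1.31978441e+00,  2.59191533e-01,  1.53584564e+00,  4.09508848e-06,
        1.34800016e+00, -2.02797044e-01]), 'dq': array([ 5.72436403e-05, -2.40292141e-03, -2.83314297e-03,  2.31519319e-04,
       -1.36032471e-03, -8.68835130e-05]), 'effort': array([ 1.53317244e-03, -4.46387100e+01, -2.90819460e+01, -2.74750028e-04,
        8.21341033e-03, -2.39637609e-05]), 'eef_pos': array([ 0.24102804, -0.4938843 ,  0.20945152]), 'ee_rot': array([-3.05965857e+00, -7.06414008e-01,  4.84087192e-05]), 'contact_force': array([-0.02860304, -0.18950055,  0.86383416]), 'moment': array([ 0.05614732, -0.00109413, -0.01758545]), 'finger_gap': 0.08511893671778317}
```

View pics/scene1.png

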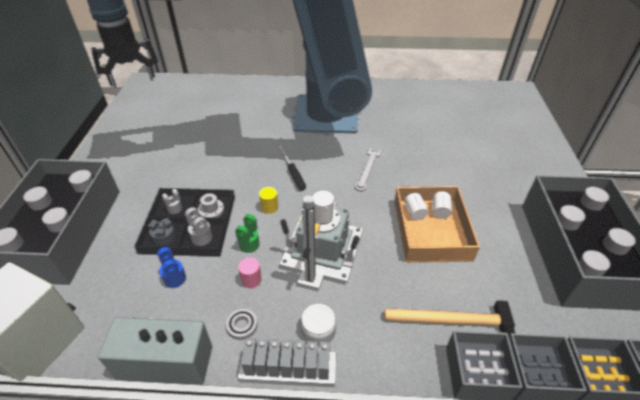

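View pics/top1.png

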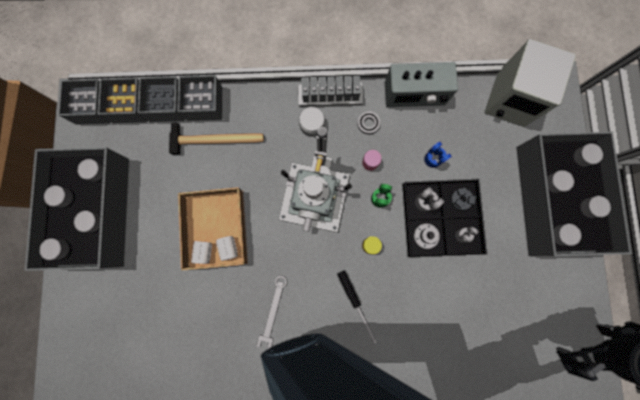

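View pics/wrist1.png

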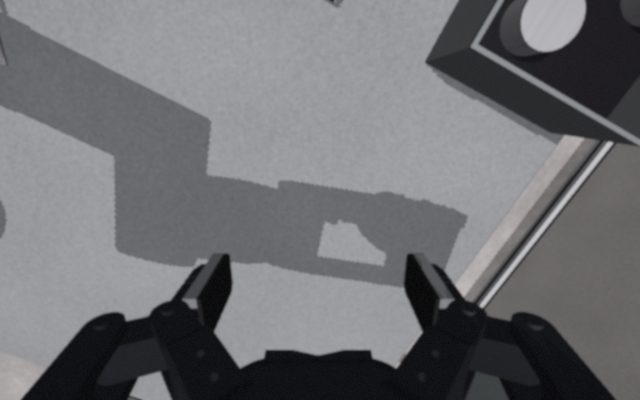

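The white cap on the gear unit is at scene (323,207) and top (314,187). The tray is at scene (187,221) with four parts. Candidates for the yoke, in top pixels:
- tray fork (429,199)
- tray fork (468,234)
- green fork (382,195)
- blue fork (437,155)

Cap look-alikes are yellow (373,245), pink (373,159) and a white puck (312,120). The box is at top (212,228), with its used caps at the robot end. I'll crop and measure these.

```bash
python3 - <<'E'
from h import *
t=dict(np.load('pics/top1.npz')); s=dict(np.load('pics/scene1.npz'))
a=cv2.resize(t['frame'][130:270,265:495],None,fx=3.4,fy=3.4,interpolation=cv2.INTER_CUBIC)
cv2.imwrite('pics/topc.png',a[:,:,::-1])
a=cv2.resize(s['frame'][170:290,130:370],None,fx=3.3,fy=3.3,interpolation=cv2.INTER_CUBIC)
cv2.imwrite('pics/scenec.png',a[:,:,::-1])
for f,n in((t,'top'),(s,'scene')):
    C=cloud(f); 
    np.save('pics/C_'+n,C)
    # cap top: z ~0.178
    X=C[...,0];Y=C[...,1];Z=C[...,2]
    v=f['depth']>0
    m=v&(Z>.17)&(Z<.19)&(abs(X-.5)<.2)&(abs(Y)<.2); w=m&(f['frame'].min(-1)>150)
    print(n,'cap top',m.sum(),w.sum(),C[w].mean(0),C[w].min(0),C[w].max(0))
    m=v&(Z>.25)&(Z<.29)&(abs(Y)<.2)&(X>.4)&(X<.8);print('post',m.sum(),C[m].mean(0) if m.any() else 0, C[m].min(0),C[m].max(0))
    m=v&(Z>.06)&(Z<.11)&(Y<-.17)&(Y>-.45)&(X>.3)&(X<.6);print('yoke',m.sum(),C[m].mean(0) if m.any() else 0,C[m].min(0),C[m].max(0))
E
```

```text
top cap top 337 297 [0.57215757 0.01262272 0.1775118 ] [ 0.55121371 -0.00837063  0.17366672] [0.59324786 0.03471568 0.18109057]
post 97 [ 0.66477463 -0.01067816  0.26489637] [ 0.65677305 -0.02132048  0.25000124] [ 6.75143313e-01 -1.85442898e-04  2.71802225e-01]
yoke 235 [ 0.53701852 -0.28034652  0.076934  ] [ 0.44302993 -0.3960083   0.06006921] [ 0.58771984 -0.17019108  0.09126596]
scene cap top 374 277 [0.57550414 0.01298247 0.17759236] [ 0.55131672 -0.0095672   0.17015304] [0.59656327 0.03314577 0.18071903]
post 147 [ 0.67321474 -0.01045246  0.26330741] [ 0.66086347 -0.02126607  0.25026453] [ 0.68115848 -0.00074766  0.27178783]
yoke 413 [ 0.55183508 -0.27156169  0.07419781] [ 0.44466974 -0.39457658  0.06003562] [ 0.58956271 -0.17029097  0.09138367]
```

View pics/topc.png

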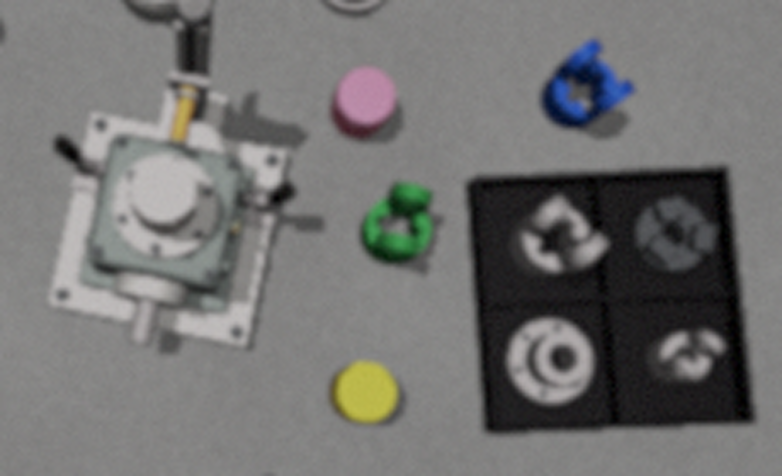

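View pics/scenec.png

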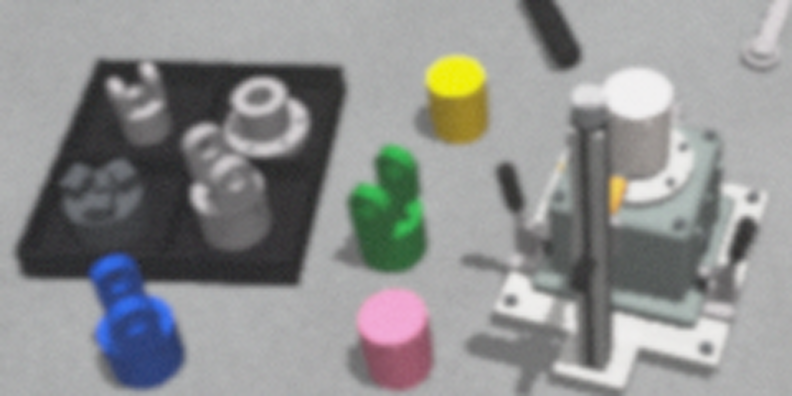

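The larger fork is in the tray cell at top (429,199), scene (199,228): 50 mm boss, two tall eared plates, steel-coloured. The other tray fork at top (468,234) is smaller, and blue and green are excluded. The cap meant is the one on the shaft. Next I'll measure the cap and box accurately.

```bash
python3 - <<'E'
from h import *
R=[]
for n,box in(('top',(295,335,165,212)),('scene',(300,345,185,230))):
    f=dict(np.load(f'pics/{n}1.npz')); C=np.load(f'pics/C_{n}.npy')
    m=((abs(C[...,2]-.178)<.004)&(f['frame'].min(-1)>140)&(f['depth']>0)).astype(np.uint8)
    M=np.zeros_like(m); u0,u1,v0,v1=box; M[v0:v1,u0:u1]=m[v0:v1,u0:u1]
    c=max(cv2.findContours(M,cv2.RETR_EXTERNAL,cv2.CHAIN_APPROX_NONE)[0],key=cv2.contourArea)
    e=cv2.fitEllipse(c); print(n,e, onz(f,*e[0],.178))
    W=np.array([onz(f,*p[0],.178)[:2] for p in c],np.float32); print(cv2.minEnclosingCircle(W))
    # yoke ears
    m=(f['depth']>0)&(C[...,2]>.08)&(C[...,2]<.095)&(C[...,0]>.4)&(C[...,0]<.6)&(C[...,1]<-.19)&(C[...,1]>-.4)
    k,L,st,ce=cv2.connectedComponentsWithStats(m.astype(np.uint8))
    for i in range(1,k):
        if st[i,4]>4: print('ear',st[i,4],ce[i],C[L==i].mean(0))
    if n=='top':
        hsv=cv2.cvtColor(f['frame'],cv2.COLOR_RGB2HSV)
        b=((hsv[...,0]>8)&(hsv[...,0]<22)&(hsv[...,1]>110)).astype(np.uint8); b[:, :170]=0;b[:,255:]=0;b[:170]=0
        b=cv2.morphologyEx(b,cv2.MORPH_OPEN,np.ones((3,3)))
        c=max(cv2.findContours(b,cv2.RETR_EXTERNAL,cv2.CHAIN_APPROX_NONE)[0],key=cv2.contourArea)
        r=cv2.minAreaRect(cv2.convexHull(c)); print('box',r); P=[onz(f,*p,.055)[:2] for p in cv2.boxPoints(r)]; print(np.round(P,3),np.mean(P,0))
        for p in((201,252),(227,248)): print('usedcap',pt(f,*p))
        print('floor',pt(f,212,215))
E
```

```text
top ((312.88079833984375, 185.0851593017578), (18.496171951293945, 18.863008499145508), 72.60557556152344) [0.57190047 0.01238415 0.178     ]
((0.5716195702552795, 0.012388579547405243), 0.022424250841140747)
ear 49 [427.65306122 191.26530612] [ 0.56580304 -0.27191449  0.08615739]
ear 48 [438.60416667 202.625     ] [ 0.53651147 -0.29706082  0.085772  ]
box ((211.56942749023438, 228.49514770507812), (74.79493713378906, 63.659210205078125), 86.00909423828125)
[[0.584 0.369]
 [0.591 0.203]
 [0.399 0.189]
 [0.392 0.35 ]] [0.49134391 0.27749883]
usedcap [0.43085647 0.30497277 0.05021467]
usedcap [0.43931734 0.23876484 0.04853939]
floor [0.53082835 0.29238045 0.00297935]
scene ((322.358154296875, 198.5264892578125), (15.617352485656738, 19.948945999145508), 91.8044662475586) [0.57549552 0.01253586 0.178     ]
((0.5758652687072754, 0.012968630529940128), 0.024419737979769707)
ear 61 [190.45901639 210.75409836] [ 0.5395778  -0.29814636  0.08603612]
ear 63 [198.12698413 220.36507937] [ 0.56872718 -0.27260124  0.08616558]
```

```bash
cat >> h.py <<'E'
from scipy.spatial.transform import Rotation as Ro
def go(p,yaw):
    "shift/turn from present pose to TCP p, tool down with tool-x at world yaw deg"
    s=bot.read_state(); R0=Ro.from_rotvec(s['ee_rot']); y=np.radians(yaw)
    R1=Ro.from_matrix(np.array([[np.cos(y),np.sin(y),0],[np.sin(y),-np.cos(y),0],[0,0,-1]]))
    t=(R0.inv()*R1).as_rotvec(); d=R0.inv().apply(np.array(p)-s['eef_pos'])/.03
    x=R0.as_matrix()[:,0]
    print('now',np.round(s['eef_pos'],4),'yaw',round(np.degrees(np.arctan2(x[1],x[0])),2),'t',round(s['clock'],2),'q6',round(s['joints'][5],2),'F',np.round(s['contact_force'],1),'gap',round(s['finger_gap'],4))
    print('turn',np.round(t,3),'shift',np.round(d,3))
E
python3 -c "
from h import *
go([.573,.0125,.30],166)"
```

```text
now [ 0.241  -0.4939  0.2095] yaw 26.0 t 0.15 q6 -0.2 F [-0.  -0.2  0.9] gap 0.0851
turn [-0.000e+00 -2.000e-03 -2.443e+00] shift [ 17.346 -10.324  -2.999]
```

>>> carry_out:
  targets:
    - [[0,0,-0.16],[0.6,-0.36,-1.0],1]
    - [[0,0,-0.33],[2.0,-1.2,-2.0],1]
    - [[0,0,-0.5],[3.6,-2.15,-3.0],1]
    - [[0,0,-0.67],[5.2,-3.1,-3.0],1]
    - [[0,0,-0.84],[6.8,-4.05,-3.0],1]
    - [[0,0,-1.01],[8.4,-5.0,-3.0],1]
    - [[0,0,-1.18],[10.0,-5.95,-3.0],1]
    - [[0,0,-1.35],[11.6,-6.9,-3.0],1]
    - [[0,0,-1.52],[13.2,-7.85,-3.0],1]
    - [[0,0,-1.69],[14.8,-8.8,-3.0],1]
    - [[0,0,-1.86],[16.4,-9.76,-3.0],1]
    - [[0,0,-2.03],[17.35,-10.32,-3.0],1]

```text
clock: 1.65
eef_pos: [0.5739, 0.015, 0.2995]
ee_rot: [-1.003, -2.976, -0.002]
contact_force: [-0.7, 0.5, 0.3]
finger_gap: 0.0854
```

```bash
python3 -c "
from h import *
go([.573,.0125,.30],166)
f=grab('wrist','w2.png'); np.savez('pics/w2.npz',**f)"
```

```text
now [0.5739 0.015  0.2995] yaw 142.76 t 1.65 q6 -1.09 F [-0.7  0.5  0.3] gap 0.0854
turn [ 0.001 -0.002 -0.406] shift [-0.027 -0.085 -0.018]
```

View pics/w2.png

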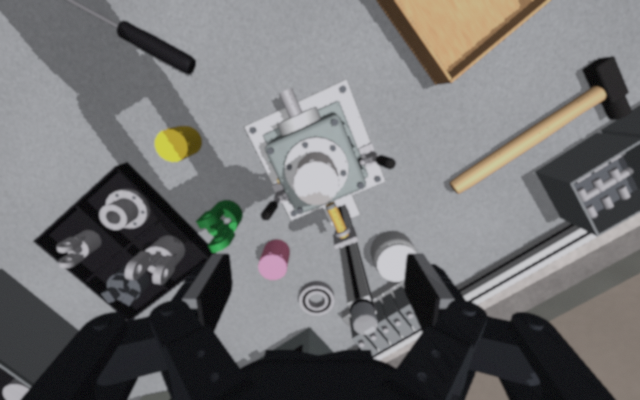

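The wrist view shows the cap at (315,180), the brass sensor at (337,218) and the post leaning toward (360,290). The fingers are open with nothing between them.

```bash
python3 - <<'E'
from h import *
f=dict(np.load('pics/w2.npz')); C=cloud(f)
m=((abs(C[...,2]-.178)<.004)&(f['frame'].min(-1)>140)&(f['depth']>0)).astype(np.uint8); m[:, :280]=0;m[:,350:]=0
c=max(cv2.findContours(m,cv2.RETR_EXTERNAL,cv2.CHAIN_APPROX_NONE)[0],key=cv2.contourArea)
e=cv2.fitEllipse(c); print(e,onz(f,*e[0],.178)); W=np.array([onz(f,*p[0],.178)[:2] for p in c],np.float32); print(cv2.minEnclosingCircle(W))
print(f['extrinsics'][:3,3])
m=(f['depth']>0)&(C[...,2]>.08)&(C[...,2]<.095)&(C[...,0]>.4)&(C[...,0]<.6)&(C[...,1]<-.19)&(C[...,1]>-.4)
k,L,st,ce=cv2.connectedComponentsWithStats(m.astype(np.uint8))
for i in range(1,k):
    if st[i,4]>4: print('ear',st[i,4],ce[i],C[L==i].mean(0))
go([.573,.0125,.17],166)
E
```

```text
((315.39892578125, 182.79637145996094), (43.28722381591797, 44.28833770751953), 90.35189056396484) [0.57293227 0.01333174 0.178     ]
((0.5735269784927368, 0.013238456100225449), 0.02283671125769615)
[0.51087204 0.06341985 0.46340899]
ear 170 [130.01176471 271.58235294] [ 0.53697015 -0.29513938  0.08613337]
ear 165 [157.44848485 275.91515152] [ 0.56580355 -0.26903187  0.08614671]
now [0.5753 0.0177 0.2992] yaw 143.24 t 1.7 q6 -1.1 F [1.1 1.6 0.5] gap 0.085
turn [ 0.004 -0.002 -0.397] shift [-0.054 -0.199  4.304]
```

>>> carry_out:
  targets:
    - [[0,0,-0.17],[-0.05,-0.2,0.5],1]
    - [[0,0,-0.33],[-0.05,-0.2,1.0],1]
    - [[0,0,-0.4],[-0.05,-0.19,2.0],1]
    - [[0,0,-0.4],[-0.05,-0.19,2.5],1]
    - [[0,0,-0.4],[-0.05,-0.19,2.5],1]

```text
clock: 2.33
eef_pos: [0.5722, 0.0125, 0.2229]
ee_rot: [-0.381, -3.115, -0.007]
contact_force: [-0.4, 0.7, 0.4]
finger_gap: 0.0853
```

```bash
python3 -c "
from h import *
go([.573,.013,.158],166)"
```

```text
now [0.5722 0.0125 0.2229] yaw 166.05 t 2.33 q6 -1.5 F [-0.4  0.7  0.4] gap 0.0853
turn [ 0.004 -0.004  0.001] shift [-0.029  0.013  2.163]
```

>>> carry_out:
  targets:
    - [[0,0,0],[-0.03,0.01,0.8],1]
    - [[0,0,0],[-0.03,0.01,1.6],1]
    - [[0,0,0],[-0.03,0.01,2.15],1]
    - [[0,0,0],[-0.03,0.01,2.15],1]
    - [[0,0,0],[-0.03,0.01,2.15],0.4]
    - [[0,0,0],[-0.03,0.01,2.15],0.4]
    - [[0,0,0],[-0.03,0.01,2.15],0.4]
    - [[0,0,0],[-0.03,0.01,2.15],0.4]
    - [[0,0,0],[-0.03,0.01,2.15],0.4]

```text
clock: 3.45
eef_pos: [0.573, 0.0129, 0.1585]
ee_rot: [-0.381, -3.115, -0.007]
contact_force: [-1.3, 0.2, -0.4]
finger_gap: 0.0339
```

```bash
python3 -c "
from h import *
go([.573,.013,.158],166)"
```

```text
now [0.573  0.0129 0.1585] yaw 166.05 t 3.45 q6 -1.5 F [-1.3  0.2 -0.4] gap 0.0339
turn [ 0.004 -0.004  0.001] shift [0.002 0.002 0.018]
```

```bash
python3 -c "
from h import *
f=grab('wrist','w3.png'); s=grab('scene','s3.png');cv2.imwrite('pics/s3c.png',cv2.resize(s['frame'][130:300,220:420],None,fx=3,fy=3)[:,:,::-1])"
```

```text
(no output)
```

View pics/w3.png

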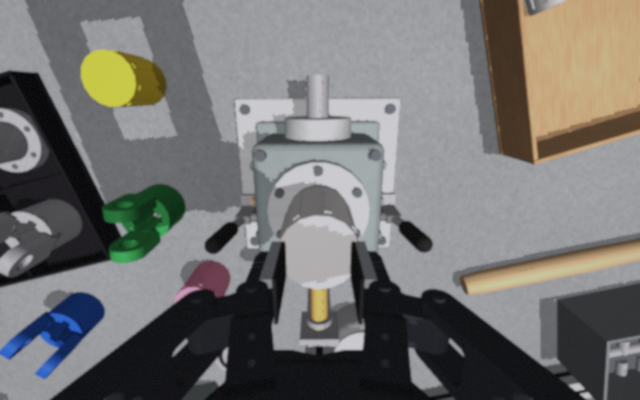

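View pics/s3c.png

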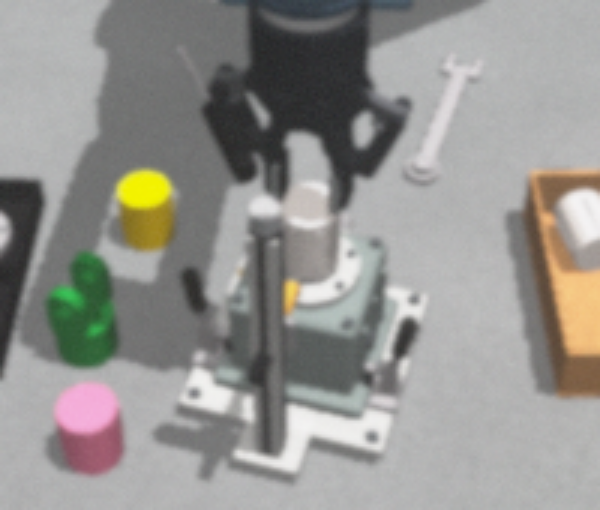

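>>> carry_out:
  targets:
    - [[0,0,0],[0,0,0],0.2]
    - [[0,0,0],[0,0,0],0.2]
    - [[0,0,0],[0,0,0],0.2]
    - [[0,0,0],[0,0,0],0.2]

```text
clock: 4.05
eef_pos: [0.573, 0.0129, 0.1584]
ee_rot: [-0.381, -3.115, -0.007]
contact_force: [0.3, -0.4, 0.2]
finger_gap: 0.0173
```

```bash
python3 -c "
from h import *
go([.573,.013,.158],166)
f=grab('wrist','w4.png');cv2.imwrite('pics/w4c.png',cv2.resize(f['frame'][180:340,220:420],None,fx=3,fy=3)[:,:,::-1])"
```

```text
now [0.573  0.0129 0.1584] yaw 166.05 t 4.05 q6 -1.5 F [ 0.3 -0.4  0.2] gap 0.0173
turn [ 0.004 -0.004  0.001] shift [0.001 0.003 0.014]
```

View pics/w4c.png

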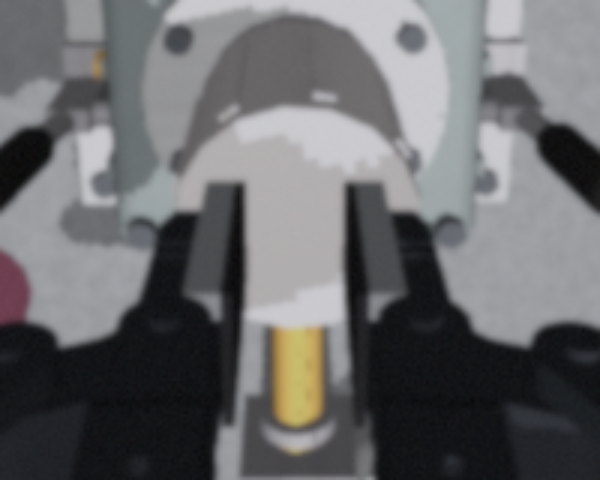

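```bash
python3 -c "
from h import *
f=grab('wrist'); C=cloud(f)
for u,v in((296,255),(290,245),(290,270),(345,255),(348,270),(318,230),(318,250),(318,280),(300,225)): print(u,v,np.round(C[v,u],4))
print(np.round(f['extrinsics'],3), proj(f,bot.read_state()['eef_pos']))
s=grab('scene'); t=grab('top','t4.png'); cv2.imwrite('pics/s4c.png',cv2.resize(s['frame'][130:300,220:420],None,fx=3,fy=3)[:,:,::-1])
cv2.imwrite('pics/t4c.png',cv2.resize(t['frame'][120:280,220:420],None,fx=3,fy=3)[:,:,::-1])
"
```

```text
296 255 [0.5603 0.0058 0.1995]
290 245 [0.5594 0.0023 0.1896]
290 270 [0.5603 0.004  0.2115]
345 255 [0.5661 0.0276 0.1988]
348 270 [0.5673 0.0276 0.2098]
318 230 [0.5604 0.0162 0.1772]
318 250 [0.5717 0.0134 0.1776]
318 280 [0.5889 0.0092 0.1789]
300 225 [0.555  0.0079 0.1781]
[[ 0.241  0.923  0.301  0.496]
 [ 0.971 -0.23  -0.071  0.032]
 [ 0.003  0.309 -0.951  0.323]
 [ 0.     0.     0.     1.   ]] (np.float64(317.5994374221042), np.float64(236.81928223823405))
```

View pics/s4c.png

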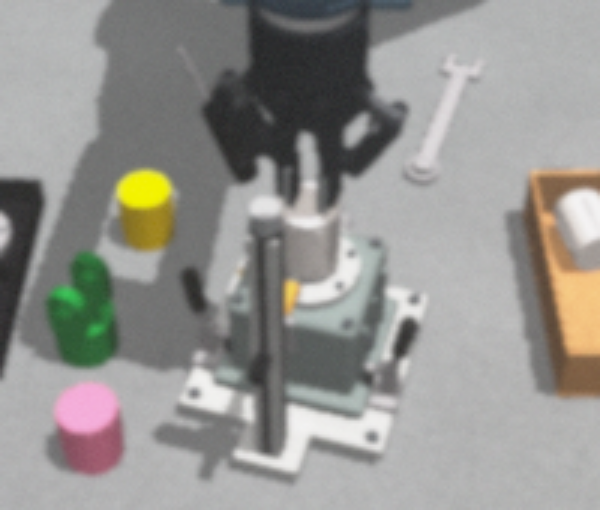

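```bash
python3 -c "
from h import *
f=grab('wrist'); C=cloud(f); s=bot.read_state(); R=Ro.from_rotvec(s['ee_rot'])
L=R.inv().apply((C.reshape(-1,3)-s['eef_pos'])).reshape(400,640,3)
m=(f['depth']>0)&(f['depth']<.16)
for u in (285,290,295,298,340,345,350,353): 
  v=np.where(m[:,u])[0]; print(u,v[:3], np.round(L[v[0]+1:v[0]+40:8,u],4).tolist())
print(R.as_matrix().round(3), s['joints'])
s=grab('scene');Cs=cloud(s)
cv2.imwrite('pics/s4d.png',cv2.resize(s['frame'][170:230,295:345],None,fx=10,fy=10)[:,:,::-1])
for v in range(180,205,2): print(v,[ (round(Cs[v,u,0],3),round(Cs[v,u,2],3)) for u in (315,318,322,326,330)])
"
```

```text
285 [230 231 232] [[0.0128, -0.017, -0.0195], [0.0085, -0.0171, -0.0201], [0.0039, -0.0173, -0.0204], [0.0099, -0.0151, -0.0395], [0.0104, -0.0142, -0.0474]]
290 [225 226 227] [[0.0155, -0.0144, -0.0191], [0.0116, -0.0144, -0.0205], [0.0102, -0.0138, -0.027], [0.0098, -0.0132, -0.0345], [0.0105, -0.0124, -0.0433]]
295 [221 222 223] [[0.018, -0.0117, -0.0197], [0.0138, -0.0117, -0.0203], [0.0091, -0.0118, -0.0202], [0.0099, -0.0111, -0.0307], [0.0099, -0.0105, -0.0386]]
298 [216 218 219] [[0.0185, -0.0105, -0.014], [0.0164, -0.0101, -0.0198], [0.0116, -0.0103, -0.0194], [0.0102, -0.0099, -0.0257], [0.0094, -0.0095, -0.0329]]
340 [219 220 221] [[0.0185, 0.0118, -0.0182], [0.0146, 0.0118, -0.0195], [0.0097, 0.0119, -0.019], [0.0096, 0.0113, -0.0278], [0.0105, 0.0106, -0.0377]]
345 [223 224 225] [[0.0166, 0.0144, -0.0189], [0.0125, 0.0144, -0.0199], [0.0081, 0.0145, -0.0204], [0.0096, 0.0134, -0.0321], [0.0102, 0.0127, -0.0409]]
350 [228 229 230] [[0.0134, 0.0172, -0.0183], [0.0094, 0.0172, -0.0195], [0.0048, 0.0173, -0.0197], [0.0063, 0.0161, -0.0311], [0.0098, 0.0146, -0.0447]]
353 [23
[... 2239 characters left out ...]
0.178)), (np.float64(0.586), np.float64(0.191)), (np.float64(0.583), np.float64(0.188))]
200 [(np.float64(0.58), np.float64(0.177)), (np.float64(0.582), np.float64(0.18)), (np.float64(0.579), np.float64(0.178)), (np.float64(0.585), np.float64(0.184)), (np.float64(0.581), np.float64(0.18))]
202 [(np.float64(0.586), np.float64(0.177)), (np.float64(0.589), np.float64(0.181)), (np.float64(0.585), np.float64(0.177)), (np.float64(0.586), np.float64(0.179)), (np.float64(0.583), np.float64(0.177))]
204 [(np.float64(0.591), np.float64(0.177)), (np.float64(0.593), np.float64(0.179)), (np.float64(0.591), np.float64(0.178)), (np.float64(0.592), np.float64(0.179)), (np.float64(0.588), np.float64(0.175))]
```

View pics/s4d.png

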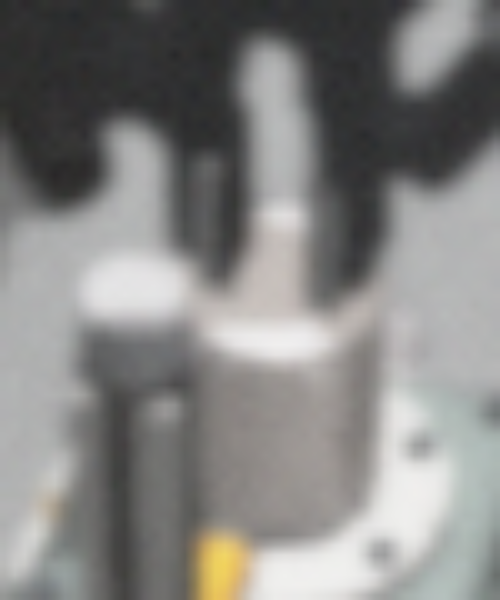

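The fingertips are still about 7 mm above the cap top: wrist depth puts them at z≈0.185 while TCP reads 0.158. So the real tips are about 27 mm behind the reported TCP, not 11 mm ahead of it as the interface text says. Nothing has been disturbed. I'll go by the cameras: reopen, go lower, and check again.

>>> carry_out:
  targets:
    - [[0,0,0],[0,0,0],0.9]
    - [[0,0,0],[0,0,0],0.9]
    - [[0,0,0],[0,0,0],0.9]
    - [[0,0,0],[0,0,0],0.9]
    - [[0,0,0],[0,0,0.4],0.9]
    - [[0,0,0],[0,0,0.8],0.9]
    - [[0,0,0],[0,0,1.2],0.9]
    - [[0,0,0],[0,0,1.3],0.9]
    - [[0,0,0],[0,0,1.3],0.9]

```text
clock: 5.48
eef_pos: [0.5727, 0.0131, 0.119]
ee_rot: [-0.381, -3.114, -0.007]
contact_force: [0.2, -0.0, -0.8]
finger_gap: 0.0769
```

```bash
python3 -c "
from h import *
go([.573,.013,.118],166)
f=grab('wrist','w5.png'); C=cloud(f)
s=grab('scene');cv2.imwrite('pics/s5c.png',cv2.resize(s['frame'][150:240,270:380],None,fx=6,fy=6)[:,:,::-1])"
```

```text
now [0.5727 0.0131 0.119 ] yaw 166.05 t 5.47 q6 -1.5 F [ 0.2 -0.  -0.8] gap 0.0769
turn [ 0.004 -0.005  0.001] shift [-0.009 -0.002  0.034]
```

View pics/w5.png

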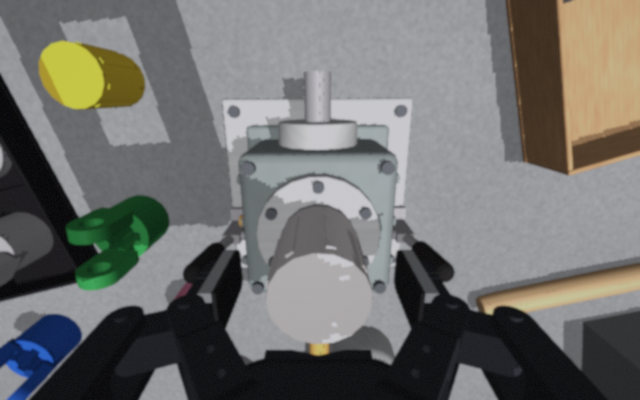

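View pics/s5c.png

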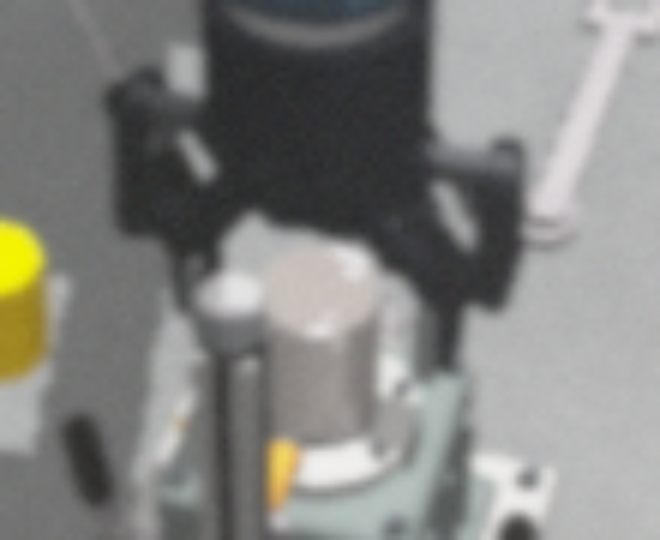

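The fingers now straddle the cap, which is at (318,290) in the wrist view. I'll close on it.

>>> carry_out:
  targets:
    - [[0,0,0],[0,0,0],0.3]
    - [[0,0,0],[0,0,0],0.3]
    - [[0,0,0],[0,0,0],0.3]
    - [[0,0,0],[0,0,0],0.3]
    - [[0,0,0],[0,0,0],0.3]

```text
clock: 6.2
eef_pos: [0.5736, 0.013, 0.1204]
ee_rot: [-0.381, -3.117, -0.007]
contact_force: [-0.7, 0.3, 5.9]
finger_gap: 0.0433
```

```bash
python3 -c "
from h import *
go([.573,.013,.25],166)
f=grab('wrist','w6.png')"
```

```text
now [0.5736 0.013  0.1204] yaw 166.05 t 6.2 q6 -1.5 F [-0.7  0.3  5.9] gap 0.0433
turn [ 0.004 -0.002  0.001] shift [ 0.029  0.012 -4.319]
```

View pics/w6.png

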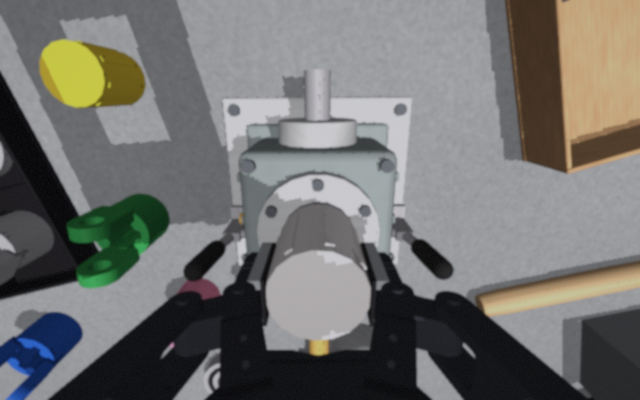

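The cap is gripped at a gap of 43 mm. Lifting it straight up.

>>> carry_out:
  targets:
    - [[0,0,0],[0,0,-0.4],0.3]
    - [[0,0,0],[0,0,-1.0],0.3]
    - [[0,0,0],[0,0,-1.8],0.3]
    - [[0,0,0],[0,0,-2.6],0.3]
    - [[0,0,0],[0,0,-3.4],0.3]
    - [[0,0,0],[0,0,-4.0],0.3]
    - [[0,0,0],[0,0,-4.0],0.3]

```text
clock: 7.12
eef_pos: [0.5746, 0.0123, 0.2422]
ee_rot: [0.381, 3.117, 0.007]
contact_force: [0.0, 0.4, -0.5]
finger_gap: 0.0433
```

```bash
python3 -c "
from h import *
go([.541,.281,.24],178)
f=grab('wrist','w7.png');np.savez('pics/w7.npz',**f)
s=grab('scene','s7.png');np.savez('pics/s7.npz',**s)"
```

```text
now [0.5746 0.0123 0.2422] yaw 166.05 t 7.12 q6 -1.5 F [ 0.   0.4 -0.5] gap 0.0433
turn [ 0.004  0.002 -0.208] shift [3.246 8.422 0.106]
```

View pics/w7.png

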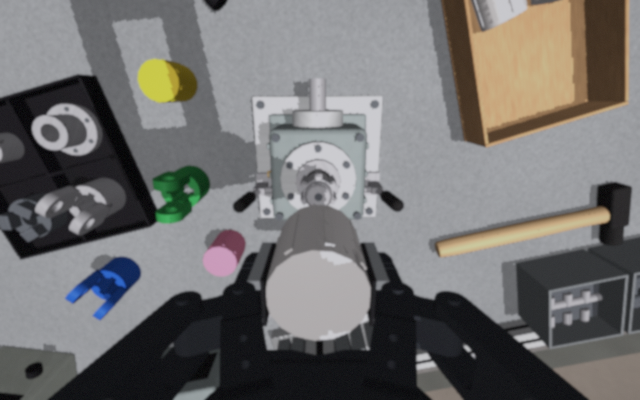

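View pics/s7.png

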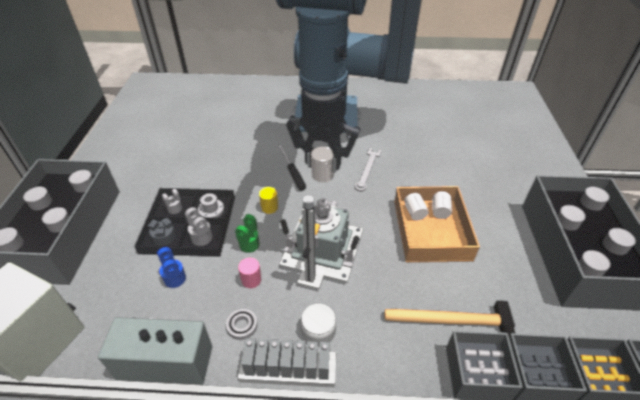

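>>> carry_out:
  targets:
    - [[0,0,-0.03],[0.4,1.0,0],0.3]
    - [[0,0,-0.08],[1.0,2.6,0.1],0.3]
    - [[0,0,-0.15],[1.7,4.4,0.1],0.3]
    - [[0,0,-0.2],[2.4,6.2,0.1],0.3]
    - [[0,0,-0.2],[2.95,7.6,0.5],0.3]
    - [[0,0,-0.2],[3.25,8.42,1.5],0.3]
    - [[0,0,-0.2],[3.25,8.42,2.8],0.3]
    - [[0,0,-0.2],[3.25,8.42,4.2],0.3]
    - [[0,0,-0.2],[3.25,8.42,4.6],0.3]
    - [[0,0,-0.2],[3.25,8.42,4.6],0.3]

```text
clock: 8.48
eef_pos: [0.5389, 0.2815, 0.1025]
ee_rot: [-0.068, -3.137, -0.006]
contact_force: [0.7, 0.5, 0.2]
finger_gap: 0.0431
```

```bash
python3 -c "
from h import *
go([.541,.281,.010],178)
f=grab('wrist','w8.png')"
```

```text
now [0.5389 0.2815 0.1025] yaw 177.5 t 8.47 q6 -1.23 F [0.7 0.5 0.2] gap 0.0431
turn [ 0.004 -0.004 -0.009] shift [-0.082 -0.026  3.081]
```

View pics/w8.png

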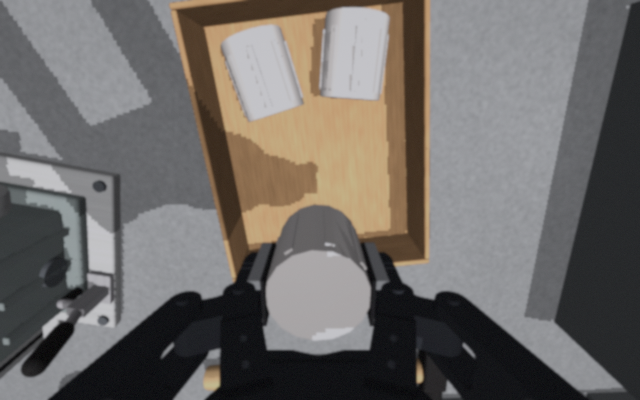

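>>> carry_out:
  targets:
    - [[0,0,0],[-0.05,0,1.0],0.3]
    - [[0,0,0],[-0.05,0,2.0],0.3]
    - [[0,0,0],[-0.05,0,2.8],0.3]
    - [[0,0,0],[-0.05,0,3.1],0.3]
    - [[0,0,0],[-0.05,0,3.15],0.3]
    - [[0,0,0],[-0.05,0,3.15],0.3]

```text
clock: 9.28
eef_pos: [0.5425, 0.2825, 0.0108]
ee_rot: [0.069, 3.14, 0.009]
contact_force: [-0.1, 0.5, -0.1]
finger_gap: 0.0433
```

```bash
python3 -c "
from h import *
go([.541,.281,.006],178)
f=grab('wrist','w9.png')"
```

```text
now [0.5425 0.2825 0.0108] yaw 177.5 t 9.28 q6 -1.24 F [-0.1  0.5 -0.1] gap 0.0433
turn [ 0.006  0.001 -0.009] shift [ 0.048 -0.054  0.161]
```

View pics/w9.png

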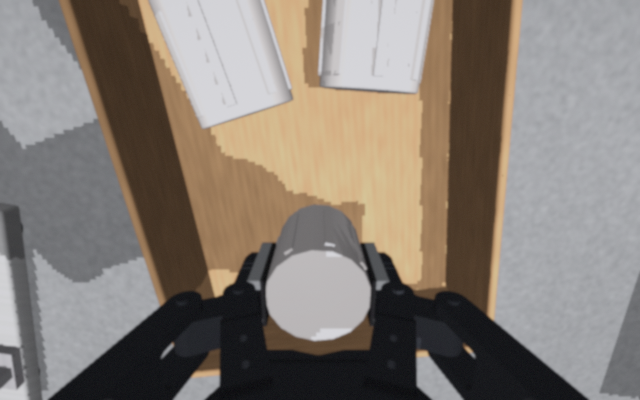

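>>> carry_out:
  targets:
    - [[0,0,0],[0,0,0.15],0.3]
    - [[0,0,0],[0,0,0.15],0.3]
    - [[0,0,0],[0,0,0.15],0.7]
    - [[0,0,0],[0,0,0.15],0.7]
    - [[0,0,0],[0,0,0.15],0.7]
    - [[0,0,0],[0,0,-0.5],0.7]
    - [[0,0,0],[0,0,-1.5],0.7]
    - [[0,0,0],[0,0,-3.0],0.8]
    - [[0,0,0],[0,0,-5.0],1]
    - [[0,0,0],[0,0,-7.0],1]
    - [[0,0,0],[0,0,-8.0],1]

```text
clock: 10.7
eef_pos: [0.5433, 0.2816, 0.2553]
ee_rot: [0.068, 3.134, 0.012]
contact_force: [0.5, 0.7, -0.8]
finger_gap: 0.0857
```

```bash
python3 -c "
from h import *
go([.40,-.2,.30],49)
f=grab('wrist','w10.png')"
```

```text
now [0.5433 0.2816 0.2553] yaw 177.5 t 10.7 q6 -1.23 F [ 0.5  0.7 -0.8] gap 0.0857
turn [ 0.012 -0.005  2.243] shift [  4.062 -16.234  -1.643]
```

View pics/w10.png

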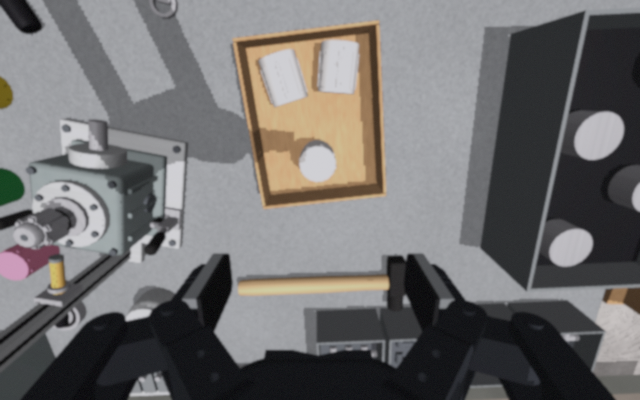

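The cap stands upright in the box's empty half, wrist (318,161). Next I'll look at the shaft from above to read its tooth angle.

```bash
python3 -c "
from h import *
go([.579,-.002,.205],110)"
```

```text
now [0.5445 0.2819 0.2585] yaw 177.5 t 10.75 q6 -1.23 F [ 1.6 -0.   2.8] gap 0.0851
turn [0.015 0.004 1.178] shift [-1.542 -9.422  1.714]
```

>>> carry_out:
  targets:
    - [[0,0,0.16],[-0.1,-1.0,-0.5],1]
    - [[0,0,0.33],[-0.4,-2.8,-0.6],1]
    - [[0,0,0.5],[-0.8,-4.6,-0.6],1]
    - [[0,0,0.67],[-1.1,-6.4,-0.3],1]
    - [[0,0,0.84],[-1.4,-8.0,0.2],1]
    - [[0,0,1.0],[-1.55,-9.0,0.8],1]
    - [[0,0,1.15],[-1.55,-9.4,1.5],1]
    - [[0.015,0,1.18],[-1.55,-9.42,1.7],1]
    - [[0.015,0,1.18],[-1.55,-9.42,1.7],1]

```text
clock: 11.88
eef_pos: [0.5787, -0.002, 0.2043]
ee_rot: [1.803, 2.57, -0.002]
contact_force: [-0.1, -0.5, -0.5]
finger_gap: 0.0855
```

```bash
python3 -c "
from h import *
go([.579,-.002,.205],110)
f=grab('wrist','w11.png');np.savez('pics/w11.npz',**f)
u,v=map(int,proj(f,[.5735,.013,.165])); print(u,v)
cv2.imwrite('pics/w11c.png',cv2.resize(f['frame'][v-50:v+50,u-60:u+60],None,fx=6.5,fy=6,interpolation=cv2.INTER_CUBIC)[:,:,::-1])"
```

```text
now [ 0.5787 -0.002   0.2043] yaw 109.9 t 11.88 q6 -0.54 F [-0.1 -0.5 -0.5] gap 0.0855
turn [ 0.     0.002 -0.002] shift [-0.004  0.011 -0.025]
317 192
```

View pics/w11c.png

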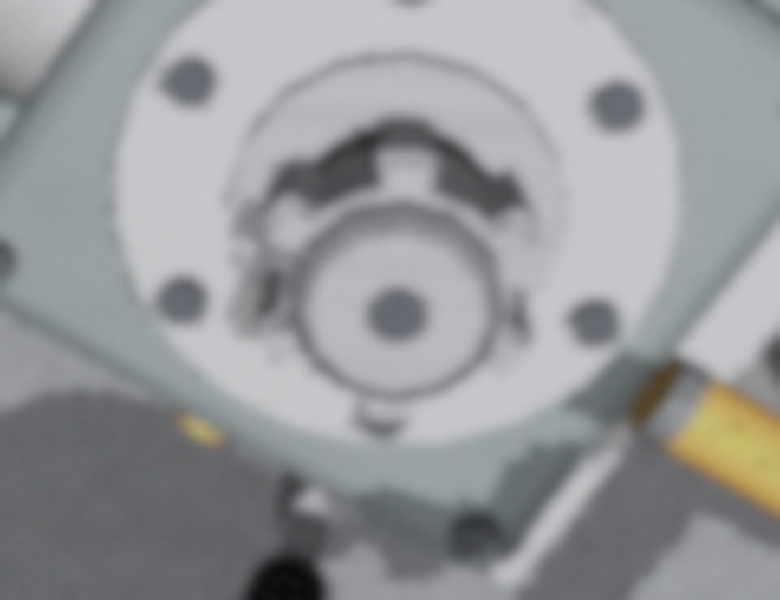

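View pics/w11.png

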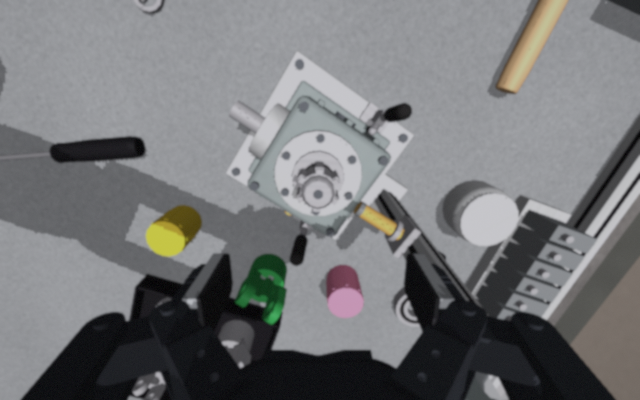

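```bash
python3 - <<'E'
from h import *
f=dict(np.load('pics/w11.npz'))
# pilot top circle
g=cv2.cvtColor(f['frame'],cv2.COLOR_RGB2GRAY)
def crop2(x,y): return 257+x/6.5-.5,142+y/6-.5
pts=[(300,310),(495,310),(396,402),(330,240),(460,240),(325,372),(465,372)]
# top rim of taper (19 mm) ~ inner bright disc
W=np.array([onz(f,*crop2(*p),.169)[:2] for p in pts]); 
A=np.c_[2*W,np.ones(len(W))]; s=np.linalg.lstsq(A,(W**2).sum(1),rcond=None)[0]; print('circle',s[:2],np.sqrt(s[2]+(s[:2]**2).sum()))
print('hole',onz(f,*crop2(396,314),.169))
# shoulder circle z=.123 r=.022
pts=[(395,52),(238,150),(228,200),(565,180),(530,110),(290,85)]
W=np.array([onz(f,*crop2(*p),.123)[:2] for p in pts]); A=np.c_[2*W,np.ones(len(W))]; s2=np.linalg.lstsq(A,(W**2).sum(1),rcond=None)[0]; print('shoulder',s2[:2],np.sqrt(s2[2]+(s2[:2]**2).sum()))
print('cam',f['extrinsics'][:3,3])
c=onz(f,*crop2(396,314),.169)[:2]
for n,p in(('top',(407,172)),('UL',(290,222)),('UR',(512,232)),('Bot',(378,418)),('L',(268,340))):
    q=onz(f,*crop2(*p),.160)[:2]-c; print(n,np.round(q*1e3,1),np.hypot(*q)*1e3,np.degrees(np.arctan2(q[1],q[0]))%60)
Z=np.zeros((300,720,3),np.uint8)
fl=200/np.tan(np.radians(f['vertical_fov'])/2)
for zz in(.160,):
    mu=np.zeros((260,720),np.float32);mv=mu.copy()
    for i in range(260):
        for j in range(720):
            r=.009+i*.016/260; a=np.radians(j/2); mu[i,j],mv[i,j]=proj(f,[c[0]+r*np.cos(a),c[1]+r*np.sin(a),zz])
    P=cv2.remap(f['frame'],mu,mv,cv2.INTER_CUBIC); 
    for a in range(0,720,60): P[:6,a]=(255,0,0)
    cv2.imwrite('pics/polar.png',P[:,:,::-1])
E
```

```text
circle [0.5735188  0.01354826] 0.01074547647459635
hole [0.57360719 0.01322781 0.169     ]
shoulder [0.57342523 0.01389544] 0.02187008997855717
cam [0.5519499  0.07402233 0.36783329]
top [-3.9 14.2] 14.725214803523667 45.29015924516551
UL [-13.9   4.1] 14.46987656869563 43.5401810452002
UR [ 9.5 11.3] 14.716249329884203 49.89604974857076
Bot [  3.6 -16.1] 16.534868161962542 42.72586322598124
L [-11.4 -10.8] 15.67589161683108 43.39731764143886
```

View pics/polar.png

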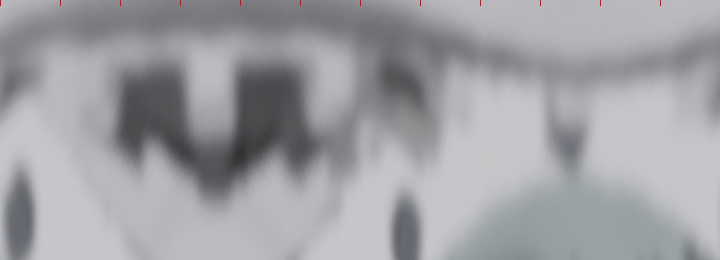

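Shaft axis is (0.5735, 0.0135): pilot and shoulder circles agree within 0.5 mm. Teeth stand at about 45° mod 60. The yoke's x axis in the tray is about 48°, so grasping at tool yaw ≈48° needs only a small turn. Moving over the yoke.

```bash
python3 -c "
from h import *
go([.552,-.284,.18],48.5)"
```

```text
now [ 0.5791 -0.0018  0.205 ] yaw 109.94 t 11.93 q6 -0.54 F [0.5 0.3 0.5] gap 0.0856
turn [0.003 0.002 1.072] shift [-8.531 -4.058  0.853]
```

>>> carry_out:
  targets:
    - [[0,0,0.0],[-0.5,-0.2,-1.0],1]
    - [[0,0,0.15],[-1.7,-0.8,-2.0],1]
    - [[0,0,0.32],[-3.2,-1.5,-2.0],1]
    - [[0,0,0.49],[-4.7,-2.2,-2.0],1]
    - [[0,0,0.66],[-6.2,-2.95,-1.5],1]
    - [[0,0,0.83],[-7.5,-3.6,-0.7],1]
    - [[0,0,1.0],[-8.3,-3.95,0.2],1]
    - [[0,0,1.07],[-8.53,-4.06,0.85],1]
    - [[0,0,1.07],[-8.53,-4.06,0.85],1]

```text
clock: 13.05
eef_pos: [0.551, -0.2839, 0.1787]
ee_rot: [2.862, 1.294, -0.0]
contact_force: [0.2, 1.0, 0.8]
finger_gap: 0.0853
```

```bash
python3 - <<'E'
from h import *
go([.552,-.284,.18],48.5)
f=grab('wrist','w12.png');np.savez('pics/w12.npz',**f)
C=cloud(f)
m=(f['depth']>0)&(C[...,2]>.083)&(C[...,2]<.092)&(np.hypot(C[...,0]-.552,C[...,1]+.284)<.045)
k,L,st,ce=cv2.connectedComponentsWithStats(m.astype(np.uint8))
E=[]
for i in range(1,k):
    if st[i,4]>40:
        c=cv2.findContours((L==i).astype(np.uint8),cv2.RETR_EXTERNAL,cv2.CHAIN_APPROX_NONE)[0][0]
        W=np.array([onz(f,*p[0],.089)[:2] for p in c],np.float32)
        r=cv2.minAreaRect(W); print(st[i],ce[i],C[L==i].mean(0),r); E.append(r[0])
E=np.array(E);print(E.mean(0),E[0]-E[1],np.degrees(np.arctan2(*(E[0]-E[1])[::-1])))
E
```

```text
now [ 0.551  -0.2839  0.1787] yaw 48.66 t 13.05 q6 0.07 F [0.2 1.  0.8] gap 0.0853
turn [0.    0.    0.003] shift [ 0.018  0.027 -0.044]
[308 163  29  16 361] [321.67867036 170.5734072 ] [ 0.56725681 -0.27155805  0.08722095] ((0.5672690272331238, -0.2711177468299866), (0.012242453172802925, 0.02418375015258789), 40.4154167175293)
[303 204  27  16 329] [316.4224924  211.96656535] [ 0.5383357  -0.29745642  0.08719522] ((0.5387158393859863, -0.29720205068588257), (0.01319290604442358, 0.023616190999746323), 41.095664978027344)
[ 0.55299243 -0.2841599 ] [0.02855319 0.0260843 ] 42.41275689429645
```

View pics/w12.png

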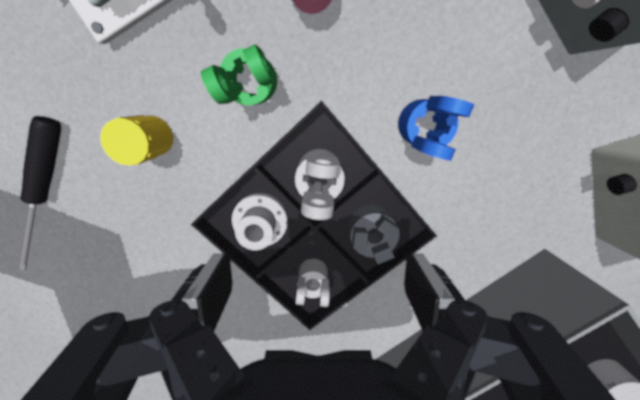

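Correction from this closer view. The ears are at wrist (321,171) and (316,212), which is (0.567,-0.271) and (0.539,-0.297), so the yoke's y axis is at +42.4°. I had a sign wrong. The tool must therefore be at yaw 132.4°. Parts around it match the description: plain small fork (313,285), jaw hub (375,237), flange hub (257,222).

```bash
python3 - <<'E'
from h import *
f=dict(np.load('pics/w12.npz'))
cv2.imwrite('pics/w12c.png',cv2.resize(f['frame'][145:225,270:370],None,fx=7,fy=7,interpolation=cv2.INTER_CUBIC)[:,:,::-1])
go([.5528,-.284,.10],132.4)
E
```

```text
now [ 0.5518 -0.2837  0.1801] yaw 48.74 t 13.1 q6 0.07 F [ 0.4 -0.4  0.5] gap 0.0854
turn [ 0.002  0.002 -1.46 ] shift [0.014 0.023 2.671]
```

View pics/w12c.png

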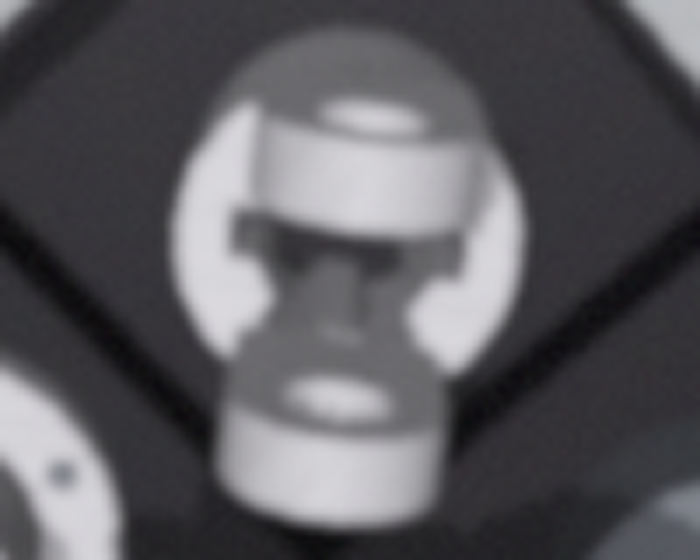

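The crop confirms it: toothed bore, two ears with cross holes, steel. Turning to line the jaws up across the outer ear faces and lowering to just above it.

>>> carry_out:
  targets:
    - [[0,0,-0.17],[0,0,0],1]
    - [[0,0,-0.35],[0,0,0],1]
    - [[0,0,-0.53],[0,0,0],1]
    - [[0,0,-0.71],[0,0,0.3],1]
    - [[0,0,-0.89],[0,0,0.8],1]
    - [[0,0,-1.07],[0,0,1.2],1]
    - [[0,0,-1.25],[0,0,1.6],1]
    - [[0,0,-1.43],[0.01,0.02,2.0],1]
    - [[0,0,-1.46],[0.01,0.02,2.3],1]
    - [[0,0,-1.46],[0.01,0.02,2.3],1]
    - [[0,0,-1.46],[0.01,0.02,2.3],1]

```text
clock: 14.48
eef_pos: [0.5531, -0.2841, 0.112]
ee_rot: [1.268, 2.87, -0.002]
contact_force: [-0.0, -0.3, -0.8]
finger_gap: 0.0856
```

```bash
python3 - <<'E'
from h import *
go([.5528,-.284,.019],132.4)
f=grab('wrist','w13.png');np.savez('pics/w13.npz',**f)
C=cloud(f)
m=(f['depth']>0)&(C[...,2]>.083)&(C[...,2]<.092)&(np.hypot(C[...,0]-.552,C[...,1]+.284)<.045)
k,L,st,ce=cv2.connectedComponentsWithStats(m.astype(np.uint8))
E=[]
for i in range(1,k):
    if st[i,4]>60:
        c=max(cv2.findContours((L==i).astype(np.uint8),cv2.RETR_EXTERNAL,cv2.CHAIN_APPROX_NONE)[0],key=len)
        W=np.array([onz(f,*p[0],.089)[:2] for p in c],np.float32)
        r=cv2.minAreaRect(W); print(st[i],ce[i],C[L==i].mean(0),r); E.append(r[0])
E=np.array(E);print(E.mean(0),np.degrees(np.arctan2(*(E[0]-E[1])[::-1])))
E
```

```text
now [ 0.5531 -0.2841  0.112 ] yaw 132.32 t 14.47 q6 -1.39 F [-0.  -0.3 -0.8] gap 0.0856
turn [ 0.001  0.004 -0.001] shift [ 0.022 -0.007  3.1  ]
[336 201  18  35 538] [344.32156134 219.13568773] [ 0.56601874 -0.27079159  0.08719176] ((0.5650553703308105, -0.26983317732810974), (0.011375144124031067, 0.024698764085769653), 43.441280364990234)
[279 202  17  34 538] [287.07249071 218.68401487] [ 0.53714688 -0.29657441  0.08732787] ((0.5367732644081116, -0.2960616946220398), (0.010841242037713528, 0.024060972034931183), 40.96787643432617)
[ 0.55091432 -0.28294744] 42.84250597306473
```

View pics/w13.png

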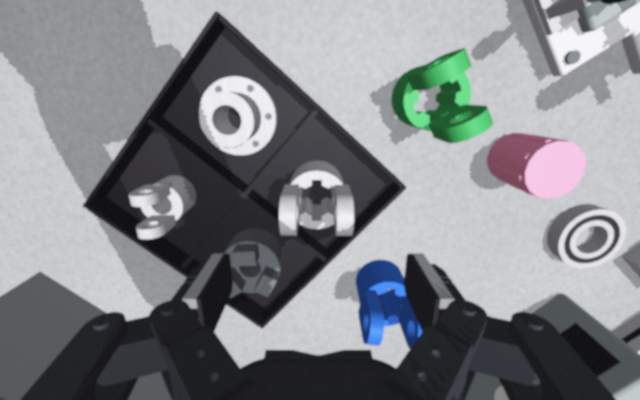

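```bash
python3 - <<'E'
from h import *
f=dict(np.load('pics/top1.npz')); C=cloud(f); h=cv2.cvtColor(f['frame'],cv2.COLOR_RGB2HSV)
for n,a,b in(('blue',105,130),('green',50,80)):
    m=(h[...,0]>a)&(h[...,0]<b)&(h[...,1]>120)&(f['depth']>0)&(C[...,2]>.02)&(C[...,0]>.4)
    P=C[m]; print(n,m.sum(),P.min(0),P.max(0)); 
    d=P[:,:2]-[.5515,-.2835]; t=np.radians(42.4); print('along jaws min',np.round(sorted(d@[np.cos(t),np.sin(t)])[:3],3),' dist min',np.hypot(*d.T).min())
go([.5518,-.2836,.019],132.5)
E
```

```text
blue 309 [ 0.64329355 -0.56015333  0.0202677 ] [ 0.85924059 -0.21902772  0.13257872]
along jaws min [-0.033 -0.033 -0.026]  dist min 0.09819367732051124
green 280 [ 0.44665428 -0.55896618  0.02057661] [0.85672566 0.69598652 0.13036072]
along jaws min [-0.032 -0.03  -0.029]  dist min 0.09696502906688068
now [ 0.5531 -0.2842  0.112 ] yaw 132.33 t 14.53 q6 -1.39 F [0.6 0.8 0.3] gap 0.0858
turn [ 0.001  0.004 -0.003] shift [ 0.056 -0.022  3.099]
```

The look-alikes are at least 97 mm from the yoke axis, so they're clear of the 57 mm finger backs. Descending.

>>> carry_out:
  targets:
    - [[0,0,0],[0.05,-0.02,0.8],1]
    - [[0,0,0],[0.05,-0.02,1.6],1]
    - [[0,0,0],[0.05,-0.02,2.3],1]
    - [[0,0,0],[0.05,-0.02,2.8],1]
    - [[0,0,0],[0.05,-0.02,3.0],1]
    - [[0,0,0],[0.05,-0.02,3.05],1]
    - [[0,0,0],[0.05,-0.02,3.05],1]

```text
clock: 15.4
eef_pos: [0.5524, -0.284, 0.0211]
ee_rot: [1.268, 2.869, -0.002]
contact_force: [0.4, -0.3, -0.2]
finger_gap: 0.0853
```

```bash
python3 - <<'E'
from h import *
go([.5518,-.2836,.019],132.5)
f=grab('wrist','w14.png')
E
```

```text
now [ 0.5524 -0.284   0.0211] yaw 132.33 t 15.4 q6 -1.39 F [ 0.4 -0.3 -0.2] gap 0.0853
turn [ 0.001  0.005 -0.003] shift [ 0.024 -0.005  0.071]
```

View pics/w14.png

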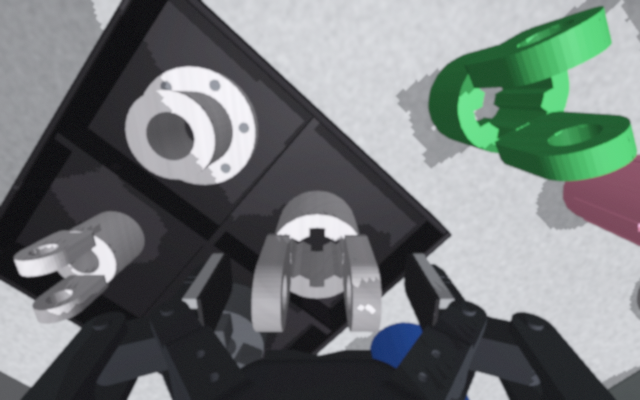

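The yoke ears, at columns 255–380, sit centred between the pads. Closing.

>>> carry_out:
  targets:
    - [[0,0,0],[0,0,0.05],0.35]
    - [[0,0,0],[0,0,0.05],0.35]
    - [[0,0,0],[0,0,0.05],0.35]
    - [[0,0,0],[0,0,0.05],0.35]
    - [[0,0,0],[0,0,0.05],0.35]
    - [[0,0,0],[0,0,0.05],0.35]

```text
clock: 16.2
eef_pos: [0.5525, -0.2844, 0.0202]
ee_rot: [1.267, 2.868, -0.003]
contact_force: [-1.9, -0.8, 5.3]
finger_gap: 0.0495
```

```bash
python3 - <<'E'
from h import *
go([.5518,-.2836,.019],132.5)
f=grab('wrist','w15.png')
E
```

```text
now [ 0.5525 -0.2844  0.0202] yaw 132.33 t 16.2 q6 -1.39 F [-1.9 -0.8  5.3] gap 0.0495
turn [ 0.001  0.006 -0.003] shift [ 0.035 -0.001  0.041]
```

View pics/w15.png

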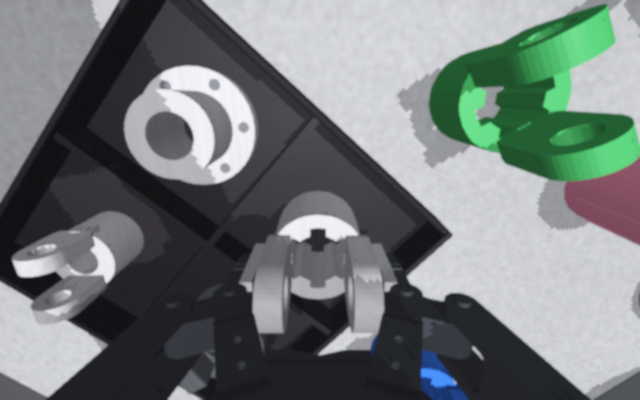

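The yoke is gripped, gap 49.5 mm. Lifting.

>>> carry_out:
  targets:
    - [[0,0,0],[0,0,-0.3],0.35]
    - [[0,0,0],[0,0,-0.9],0.35]
    - [[0,0,0],[0,0,-1.8],0.35]
    - [[0,0,0],[0,0,-3.0],0.35]
    - [[0,0,0],[0,0,-4.2],0.35]
    - [[0,0,0],[0,0,-5.4],0.35]
    - [[0,0,0],[0,0,-6.6],0.35]
    - [[0,0,0],[0,0,-7.2],0.35]
    - [[0,0,0],[0,0,-7.2],0.35]
    - [[0,0,0],[0,0,-7.2],0.35]

```text
clock: 17.5
eef_pos: [0.5509, -0.2829, 0.2351]
ee_rot: [1.268, 2.87, -0.002]
contact_force: [0.3, 0.7, -6.5]
finger_gap: 0.0492
```

```bash
python3 - <<'E'
from h import *
go([.5745,.0132,.235],165)
f=grab('wrist','w16.png'); s=bot.read_state(); R=Ro.from_rotvec(s['ee_rot']); C=cloud(f)
L=R.inv().apply((C.reshape(-1,3)-s['eef_pos'])).reshape(400,640,3)
m=(f['depth']>0)&(L[...,2]<-.09)&(L[...,2]>-.11)&(f['frame'].min(-1)>90)&(np.hypot(L[...,0],L[...,1])<.05)
k,La,st,ce=cv2.connectedComponentsWithStats(m.astype(np.uint8))
for i in range(1,k):
    if st[i,4]>40: P=L[La==i]; print(st[i],P.mean(0),np.percentile(P,[3,97],axis=0))
E
```

```text
now [ 0.5509 -0.2829  0.2351] yaw 132.33 t 17.5 q6 -1.39 F [ 0.3  0.7 -6.5] gap 0.0492
turn [-0.001  0.004 -0.57 ] shift [ 6.767  7.229 -0.018]
```

View pics/w16.png

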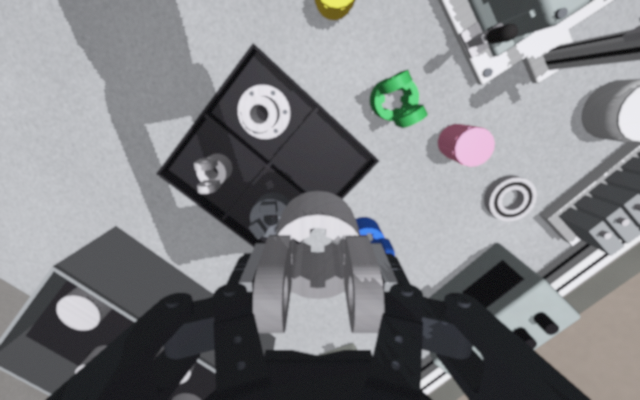

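```bash
python3 - <<'E'
from h import *
f=grab('wrist'); s=bot.read_state(); R=Ro.from_rotvec(s['ee_rot']); C=cloud(f)
L=R.inv().apply((C.reshape(-1,3)-s['eef_pos'])).reshape(400,640,3)
m=(f['depth']>0)&(L[...,2]<-.06)&(L[...,2]>-.08)&(f['frame'].min(-1)>60)&(np.hypot(L[...,0],L[...,1])<.04)
k,La,st,ce=cv2.connectedComponentsWithStats(m.astype(np.uint8))
for i in range(1,k):
    if st[i,4]>40: P=L[La==i]; print(st[i],P.mean(0).round(4),np.percentile(P,[3,97],axis=0).round(4).tolist())
# boss top rim: L z about -.024
m=(f['depth']>0)&(abs(L[...,2]+.025)<.004)&(np.hypot(L[...,0],L[...,1])<.032)&(f['frame'].min(-1)>60)
P=L[m];print('boss',len(P),P.mean(0).round(4),np.percentile(P,[1,99],axis=0).round(4).tolist())
go([.5745,.0132,.235],165)
E
```

```text
[ 239  274   46   60 1871] [ 0.0041 -0.0191 -0.0659] [[-0.0093, -0.0272, -0.0694], [0.0124, -0.0135, -0.0605]]
[ 351  274   47   60 1864] [ 0.0039  0.0203 -0.0657] [[-0.0094, 0.0145, -0.0693], [0.0121, 0.0283, -0.0605]]
[423 318   8  21 109] [ 0.0026  0.0389 -0.0773] [[-0.0016, 0.0377, -0.0784], [0.0063, 0.0398, -0.0763]]
boss 2603 [ 0.0027  0.0003 -0.0239] [[-0.0249, -0.0206, -0.0287], [0.0238, 0.0216, -0.0212]]
now [ 0.5508 -0.2829  0.2346] yaw 132.33 t 17.6 q6 -1.39 F [ 0.4  0.4 -6. ] gap 0.0493
turn [-0.001  0.003 -0.57 ] shift [ 6.766  7.231 -0.03 ]
```

>>> carry_out:
  targets:
    - [[0,0,0],[0.4,0.4,0],0.35]
    - [[0,0,-0.05],[1.3,1.4,0],0.35]
    - [[0,0,-0.15],[2.4,2.6,0],0.35]
    - [[0,0,-0.27],[3.5,3.8,0],0.35]
    - [[0,0,-0.4],[4.6,5.0,0],0.35]
    - [[0,0,-0.5],[5.6,6.0,0],0.35]
    - [[0,0,-0.55],[6.4,6.8,0],0.35]
    - [[0,0,-0.57],[6.77,7.22,0],0.35]
    - [[0,0,-0.57],[6.77,7.22,0],0.35]
    - [[0,0,-0.57],[6.77,7.22,0],0.35]

```text
clock: 18.85
eef_pos: [0.5741, 0.0123, 0.2338]
ee_rot: [0.411, 3.113, -0.004]
contact_force: [-0.2, 0.4, -6.8]
finger_gap: 0.0494
```

```bash
python3 - <<'E'
from h import *
go([.574,.0135,.19],165)
f=grab('wrist','w17.png'); s=grab('scene');np.savez('pics/s17.npz',**s);t=grab('top')
a=cv2.resize(s['frame'][130:260,270:370],None,fx=4.5,fy=4.5,interpolation=cv2.INTER_CUBIC)
cv2.imwrite('pics/s17.png',a[:,:,::-1])
E
```

```text
now [0.5741 0.0123 0.2338] yaw 164.94 t 18.85 q6 -1.48 F [-0.2  0.4 -6.8] gap 0.0494
turn [-0.002  0.002 -0.001] shift [0.015 0.04  1.461]
```

View pics/s17.png

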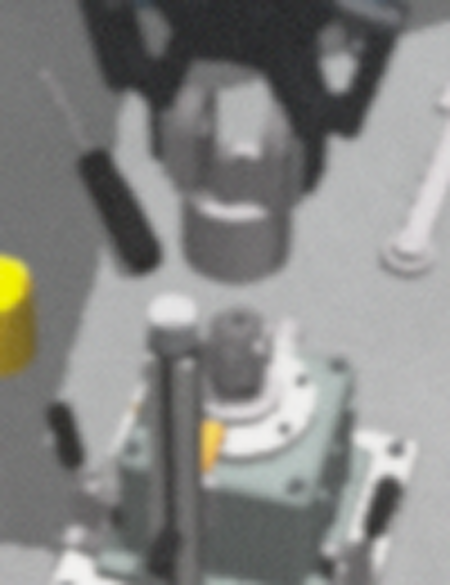

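View pics/w17.png

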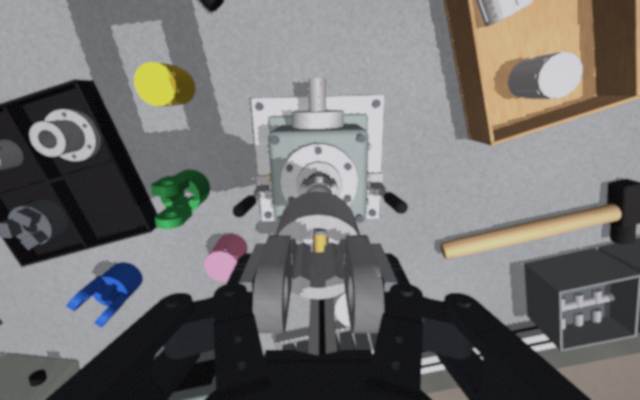

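The yoke boss hangs right above the shaft: scene crop columns 238 and 238. Lowering onto the pilot.

>>> carry_out:
  targets:
    - [[0,0,0],[0.01,0.04,0.5],0.35]
    - [[0,0,0],[0.01,0.04,1.0],0.35]
    - [[0,0,0],[0.01,0.04,1.3],0.35]
    - [[0,0,0],[0.01,0.04,1.5],0.35]
    - [[0,0,0],[0.01,0.04,1.65],0.35]
    - [[0,0,0],[0.01,0.04,1.7],0.35]
    - [[0,0,0],[0.01,0.04,1.7],0.35]

```text
clock: 19.88
eef_pos: [0.5745, 0.0131, 0.1832]
ee_rot: [0.413, 3.112, -0.003]
contact_force: [0.6, 0.1, -6.4]
finger_gap: 0.0494
```

```bash
python3 - <<'E'
from h import *
go([.574,.0135,.17],165); print(bot.read_state()['moment'].round(2))
s=grab('scene')
a=cv2.resize(s['frame'][150:250,270:370],None,fx=5.5,fy=5.5,interpolation=cv2.INTER_CUBIC)
cv2.imwrite('pics/s18.png',a[:,:,::-1])
E
```

```text
now [0.5745 0.0131 0.1832] yaw 164.89 t 19.88 q6 -1.48 F [ 0.6  0.1 -6.4] gap 0.0494
turn [-0.002  0.003 -0.002] shift [0.02  0.01  0.439]
[0.01 0.   0.07]
```

View pics/s18.png

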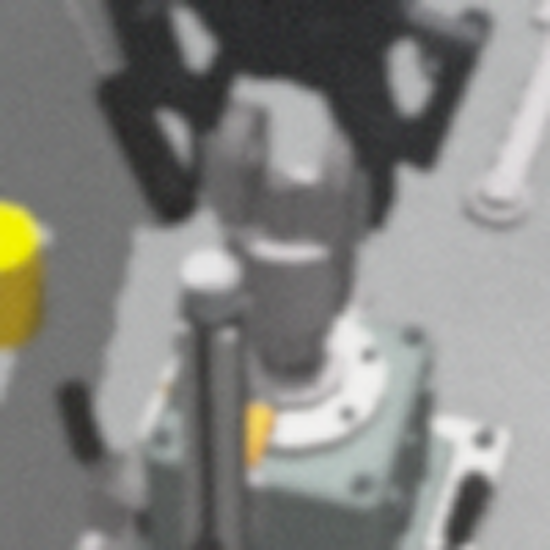

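>>> carry_out:
  targets:
    - [[0,0,0],[0.015,0.01,0.1],0.35]
    - [[0,0,0],[0.015,0.01,0.2],0.35]
    - [[0,0,0],[0.015,0.01,0.3],0.35]
    - [[0,0,0],[0.015,0.01,0.37],0.35]
    - [[0,0,0],[0.015,0.01,0.37],0.35]

```text
clock: 20.55
eef_pos: [0.5736, 0.0135, 0.1717]
ee_rot: [0.413, 3.113, -0.003]
contact_force: [-1.1, 0.5, -7.0]
finger_gap: 0.0495
```

```bash
python3 - <<'E'
from h import *
go([.574,.0135,.16],165); print(bot.read_state()['moment'].round(2))
E
```

```text
now [0.5736 0.0135 0.1717] yaw 164.89 t 20.55 q6 -1.48 F [-1.1  0.5 -7. ] gap 0.0495
turn [-0.002  0.002 -0.002] shift [-0.013  0.003  0.389]
[ 0.03  0.34 -0.04]
```

>>> carry_out:
  targets:
    - [[0,0,0],[0,0,0.1],0.35]
    - [[0,0,0],[0,0,0.2],0.35]
    - [[0,0,0],[0,0,0.3],0.35]
    - [[0,0,0],[0,0,0.4],0.35]
    - [[0,0,0],[0,0,0.4],0.35]

```text
clock: 21.18
eef_pos: [0.5735, 0.0135, 0.1591]
ee_rot: [0.413, 3.113, -0.003]
contact_force: [-1.8, 0.2, -7.6]
finger_gap: 0.0495
```

```bash
python3 - <<'E'
from h import *
go([.574,.0135,.14],165); print(bot.read_state()['moment'].round(2))
E
```

```text
now [0.5735 0.0135 0.1591] yaw 164.89 t 21.18 q6 -1.48 F [-1.8  0.2 -7.6] gap 0.0495
turn [-0.002  0.001 -0.002] shift [-0.016  0.007  0.638]
[-0.01  0.24 -0.  ]
```

The teeth meshed with no resistance; the yoke is about 20 mm above the shoulder. Going on to the ring.

>>> carry_out:
  targets:
    - [[0,0,0],[0,0,0.1],0.35]
    - [[0,0,0],[0,0,0.2],0.35]
    - [[0,0,0],[0,0,0.3],0.35]
    - [[0,0,0],[0,0,0.4],0.35]

```text
clock: 21.68
eef_pos: [0.5735, 0.0135, 0.1486]
ee_rot: [0.413, 3.113, -0.003]
contact_force: [-8.7, 0.9, 12.4]
finger_gap: 0.0494
```

```bash
python3 - <<'E'
from h import *
go([.5738,.0135,.139],165); print(bot.read_state()['moment'].round(2))
E
```

```text
now [0.5735 0.0135 0.1486] yaw 164.9 t 21.68 q6 -1.48 F [-8.7  0.9 12.4] gap 0.0494
turn [-0.002  0.002 -0.002] shift [-0.008  0.001  0.319]
[ 0.21  1.74 -0.04]
```

>>> carry_out:
  targets:
    - [[0,0,0],[0.02,0,0.1],0.35]
    - [[0,0,0],[0.02,0,0.17],0.35]
    - [[0,0,0],[0.02,0,0.24],0.35]

```text
clock: 22.05
eef_pos: [0.5736, 0.0136, 0.1443]
ee_rot: [0.412, 3.11, -0.004]
contact_force: [-9.2, 1.3, 12.6]
finger_gap: 0.0495
```

```bash
python3 - <<'E'
from h import *
go([.5738,.0135,.139],165); print(bot.read_state()['moment'].round(2))
E
```

```text
now [0.5736 0.0136 0.1443] yaw 164.91 t 22.05 q6 -1.48 F [-9.2  1.3 12.6] gap 0.0495
turn [-0.002  0.005 -0.002] shift [-0.008  0.     0.178]
[ 0.16  1.68 -0.05]
```

>>> carry_out:
  targets:
    - [[0,0,0],[0.02,0,0.12],0.35]
    - [[0,0,0],[0.02,0,0.2],0.35]
    - [[0,0,0],[0.02,0,0.26],0.35]

```text
clock: 22.42
eef_pos: [0.5736, 0.0136, 0.1395]
ee_rot: [0.411, 3.107, -0.004]
contact_force: [-8.5, 0.7, 13.6]
finger_gap: 0.0493
```

```bash
python3 - <<'E'
from h import *
go([.5738,.0135,.139],165); print(bot.read_state()['moment'].round(2))
s=grab('scene'); C=cloud(s)
a=cv2.resize(s['frame'][150:250,270:370],None,fx=5.5,fy=5.5,interpolation=cv2.INTER_CUBIC)
cv2.imwrite('pics/s19.png',a[:,:,::-1])
E
```

```text
now [0.5736 0.0136 0.1395] yaw 164.92 t 22.43 q6 -1.48 F [-8.5  0.7 13.6] gap 0.0493
turn [-0.002  0.008 -0.001] shift [-0.008 -0.001  0.018]
[0.08 1.63 0.02]
```

View pics/s19.png

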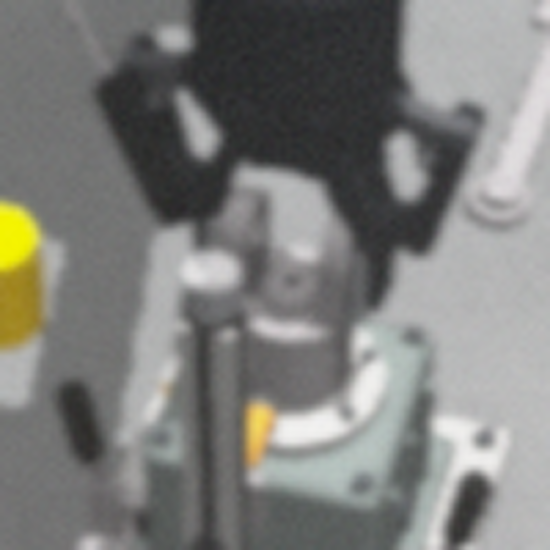

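Nearly home. I'll press until the force rises on the shoulder.

>>> carry_out:
  targets:
    - [[0,0,0],[0.01,0,0.1],0.35]
    - [[0,0,0],[0.01,0,0.16],0.35]
    - [[0,0,0],[0.01,0,0.16],0.35]

```text
clock: 22.85
eef_pos: [0.5737, 0.0135, 0.1391]
ee_rot: [0.411, 3.104, -0.005]
contact_force: [-12.3, -0.4, 24.5]
finger_gap: 0.0492
```

```bash
python3 - <<'E'
from h import *
go([.5738,.0135,.139],165); print(bot.read_state()['moment'].round(2))
E
```

```text
now [0.5737 0.0135 0.1391] yaw 164.93 t 22.85 q6 -1.48 F [-12.3  -0.4  24.5] gap 0.0492
turn [-0.002  0.011 -0.001] shift [-0.005 -0.     0.004]
[ 0.49  2.49 -0.01]
```

>>> carry_out:
  targets:
    - [[0,0,0],[0.01,0,0.2],0.35]
    - [[0,0,0],[0.01,0,0.2],0.35]

```text
clock: 23.1
eef_pos: [0.574, 0.0134, 0.1391]
ee_rot: [0.41, 3.099, -0.006]
contact_force: [-16.5, -0.4, 31.1]
finger_gap: 0.0493
```

```bash
python3 - <<'E'
from h import *
go([.5738,.0135,.139],165); print(bot.read_state()['moment'].round(2))
f=grab('wrist','w20.png');C=cloud(f)
P=C[(f['depth']>0)&(np.hypot(C[...,0]-.5735,C[...,1]-.0135)<.03)&(f['frame'].min(-1)>60)&(C[...,2]>.19)&(C[...,2]<.215)]
print(np.percentile(P[:,2],[90,98]))
m=(f['depth']>0)&(np.hypot(C[...,0]-.5735,C[...,1]-.0135)<.026)&(C[...,2]>.153)&(C[...,2]<.172)&(f['frame'].min(-1)>60)
print('boss top z',np.percentile(C[m][:,2],[10,50,90]))
E
```

```text
now [0.574  0.0134 0.1391] yaw 164.94 t 23.1 q6 -1.48 F [-16.5  -0.4  31.1] gap 0.0493
turn [-0.002  0.016 -0.001] shift [0.006 0.003 0.002]
[ 0.4   2.9  -0.16]
[0.20785947 0.20850571]
boss top z [0.15951251 0.16315525 0.16916779]
```

View pics/w20.png

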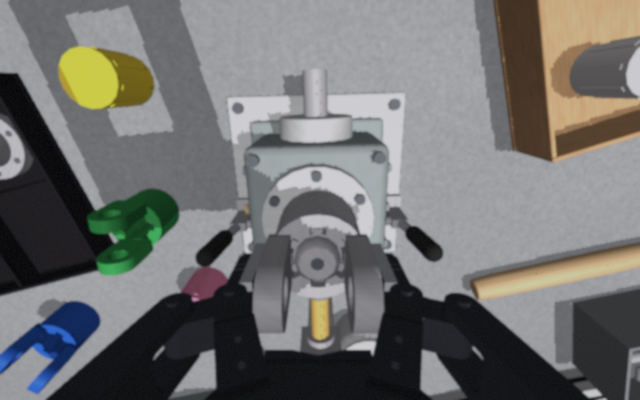

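It's home: z holds at 0.1391 under about 38 N net of the yoke's weight, and the ear tops are at 0.208, as they should be. The shaft end shows through the bore at (318,262). Easing off, releasing and rising.

>>> carry_out:
  targets:
    - [[0,0,0],[0,0,0.0],0.35]
    - [[0,0.01,0],[0,0,0.0],0.35]
    - [[0,0.01,0],[0,0,0.0],0.8]
    - [[0,0.01,0],[0,0,0.0],0.9]
    - [[0,0.01,0],[0,0,0.0],0.9]
    - [[0,0.01,0],[0,0,0.0],0.9]
    - [[0,0.01,0],[0,0,-0.4],0.9]
    - [[0,0.01,0],[0,0,-1.2],0.9]
    - [[0,0.01,0],[0,0,-2.4],0.9]
    - [[0,0.01,0],[0,0,-3.6],0.9]
    - [[0,0.01,0],[0,0,-4.4],0.9]
    - [[0,0.01,0],[0,0,-4.4],0.9]

```text
clock: 24.65
eef_pos: [0.5733, 0.014, 0.274]
ee_rot: [0.41, 3.103, -0.004]
contact_force: [-0.1, -0.6, 0.4]
finger_gap: 0.0766
```

```bash
python3 - <<'E'
from h import *
go([.45,.0135,.30],165)
f=grab('wrist','w21.png');C=cloud(f)
P=C[(f['depth']>0)&(np.hypot(C[...,0]-.5735,C[...,1]-.0135)<.03)&(C[...,2]>.19)&(C[...,2]<.225)]
print(len(P),np.percentile(P[:,2],[50,90,98]),P.mean(0))
s=grab('scene','s21.png')
E
```

```text
now [0.5733 0.014  0.274 ] yaw 164.94 t 24.65 q6 -1.48 F [-0.1 -0.6  0.4] gap 0.0766
turn [-0.001  0.012 -0.001] shift [ 3.953 -1.085 -0.913]
1005 [0.20618864 0.20861437 0.20945351] [0.57108621 0.01436966 0.20450428]
```

View pics/w21.png

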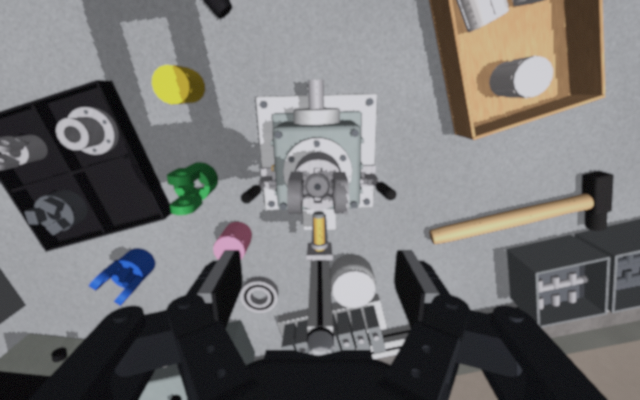

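View pics/s21.png

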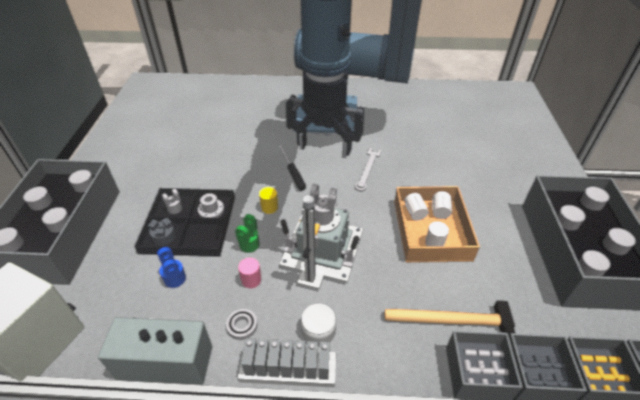

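The yoke sits on the shaft at scene (323,207), with its ear tops still at 0.208. The cap is in the box at (437,234) and the other parts are unmoved. Handing in.

```bash
python3 -c "
from h import *
print(bot.close_job())"
```

```text
the job is handed in; nothing more can be done
None
```

The drive yoke is fitted fully home on the shaft, and I handed the job in at about 25 s on the robot's clock; no verdict was reported.

**What I did:** I pulled the white cap straight off and stood it in the empty half of the box. I then gripped the larger toothed yoke from the tray across its ears and set it on the shaft at the measured tooth angle. It slid over the teeth without any rocking. I pushed it past the ring onto the shoulder, let go and rose clear.

**Last checks:**
- **Fit:** While I pushed, the yoke stopped at the expected height and the force rose to about 38 N net of its weight. After release the ear tops measured 0.208–0.209 m, against 0.208 m expected.
- **Surroundings:** The cap is in the box, and the sensor post and the other three tray parts look untouched. The gripper touches nothing.

**What disagreed or went wrong:**
- **Fingertip position:** The cameras put the fingertips about 27 mm behind the reported TCP, not 11 mm ahead as stated. My first grasp closed above the cap without disturbing it, so I lowered the gripper by what the cameras showed.
- **Yoke angle:** I first read the yoke's angle with a sign wrong, and corrected it in the closer view before gripping.
- **Sideways force:** There was about 9–16 N of sideways force during the final push.

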